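Put the battery pack away and shut the sticky cover of the charging station

ROBOT

A 6-joint arm with a two-finger parallel gripper is mounted at the origin on the work surface. World frame = base frame: x ahead of the robot, y to its left, z up, the work surface at z = 0. Lengths are in mm, angles in rad, forces in N, time in s.
With the tool pointing down it reaches from about 250 to 775 mm from the base axis. Payload 4 kg.
Tool frame: the origin (TCP) lies midway between the tips of the shut fingers; the grasp point (between the pads) lies 19 mm behind it; z points along the fingers, y is the direction in which the jaws open and shut (so a half turn about z gives the same grasp; the last joint's range is limited). The gripper opens to 85 mm and grips with 20 to 120 N. Pads are 22 mm wide; open, the fingers measure 114 mm over their backs; the gripper's body (76 mm by 85 mm) begins 54 mm behind the grasp point. The pads swing forward as they close: fully open they stand 13 mm farther back than shut.
Start: joints at [1.173, 0.087, 1.371, -0, 1.684, -0.103], TCP at [159.812, 526.29, 200.241] pointing down, gripper open.
Joint ranges: [-3.1, 3.1], [-0.76, 2.03], [0.27, 2.55], [-1.08, 4.22], [0.17, 2.65], [-2.57, 2.57]. Speed limits (rad/s): [2.79, 2.79, 3.14, 3.14, 3.14, 3.14].

INTERFACE

Orientations are given as a 3x3 rotation matrix whose columns are the frame's x, y, z axes.
In Python, from plant import readout, eyes, workorder, finder gives the robot as it stands. The module is installed in compiled form; this text tells all that it offers.
- The arm moves only by the tool drive_tool, never from a script. Its argument "increments" is a list of rows, each a list of 7 numbers: the shift along the tool's x, y, z in mm, then the turn, a rotation vector about the tool's x, y, z in rad, then the gripper command: -1 is fully open, 1 is shut, values between are in proportion. In form: [[dx, dy, dz, ax, ay, az, fingers], ...]. A call has 1 to 20 rows; each row is the pose to reach, as a shift and turn from the pose measured when the call began, along the tool's axes at that moment; what a row does not reach only later rows make up. A row lasts 1/10 s, in which the tool goes at most 50 mm and 8.59 degrees, less where a joint would pass 70% of its speed; a pose out of reach is approached as far as the arm can. A call with a gripper value outside its range is refused whole. The fingers move at their own pace and stop on an object; "force" is the grip in N (left out, the last holds). Time passes only in rows, so rows that repeat a pose let the fingers close. It gives the time, the measured TCP pose, the force and the opening at its end, in the units of the state.
- readout.sense(): the state, without advancing time (a new reading comes with each control period).
- eyes.grab_frame(name): name is "side" or "top"; returns (picture, depth): 480x640x3 uint8, red, green, blue; 480x640 float32, mm along the optical axis (not along the pixel's ray), 0 where there is no reading.
- eyes.camera_info(name): a dict with "vfov" (degrees; the focal length in pixels is half the picture's height over the tangent of half this angle, whatever the lens; pixels are square), "cx", "cy" (the principal point, pixels), "rvec" (rotation vector, rad) and "tvec" (3), from world to camera coordinates, as OpenCV has them. Camera axes: x right, y down, z forward; pixel columns grow to the right and rows downward; lengths in mm; the calibration is good to about 2 mm. A picture is of the moment at which its call begins. camera_info takes no time and is no camera call.
- workorder.finish_job(): hands the job in, once; it reports no verdict.
Trained networks look in the newest picture that a camera, given by its name, has taken for a name from the list of things; names that differ only in an ending like _2 or _b are one class to them, and where a whole thing is asked for, a point or a joint stands for the part that bears it (a point fixed in the world has none). Each returns a list of dicts, best first, with "confidence" (0 to 1); they miss things now and then, are a little off and sometimes report something else, mostly with a low value. They report only what shows in the picture. A call takes as long as a camera call. They do not tell look-alikes from the thing itself.
- finder.boxes_of(name, camera): "bbox" ([centre column, centre row, width, height] in pixels, round what is visible of it).
- finder.trace(name, camera): "mask" (480x640 bool, what is visible of it) and "bbox" ([centre column, centre row, width, height] in pixels, round what is visible of it).
The state is a dict: "time_s": time; "qpos": joint angles; "joint_vel": joint speeds; "tau": joint torques, N m; "tool_pos": TCP position; "eef_rot": TCP orientation; "ft_force": force on the tool from outside, world axes, zero at the start; "torque": the same for the moment, N m; "gripper_width": finger opening in mm.
Only numpy, scipy, OpenCV 4.12 (cv2) and the standard library are available. Lean on these libraries where they do the work, as an engineer would, in place of code of your own. Each camera call takes 0.05 s, during which the arm holds its last target. There are 200 camera calls.

TASK

Set the yellow battery pack gently into the free cradle of the charging station, then shut the station's clear sliding cover fully home, so that its front edge meets the front wall at both ends. The cover sticks and jams askew if one end gets ahead, so work it along by its two red knobs in turn, a little at each end; never force it when it jams, keep off the clear pane, which scratches, and leave the other things where they are.

Things in the scene. Friction and masses are not known exactly. Their poses are not given: they have to be found in the camera images.
- station: charging station fixed to the table: open tub 396 mm wide (y), x from -170 (front) to +175 mm (back), walls 80 mm high. Origin on the table, midway across; x runs from front wall to hood, away from the robot, y left, z up. Black hood over x +30 to +175, 102 mm high. Side channels reach in to about y = +-148 mm and 80 mm up (trim outside them 86 mm). Well floor 12 mm high
- cover: sliding cover; origin at its centre, 66 mm over the table. 90 mm runners in two side channels with 4 mm play. The channels have been knocked 2 to 3 degrees askew in the station (which way is not known), so it jams much sooner with one end ahead than with the other. 0.6 to 0.9 kg, 3 to 7 N of friction. A pulled end comes 5 to 40 mm, then jams solid until the other is pulled. Shuts to station's -x
- pane: clear polycarbonate pane of the cover with a yellow front edge, 200 mm (x) by 310 mm (y) by 5 mm, its top 72.5 mm over the table; it scratches and may not be pushed or pressed. At the start about 100 mm short of shut. Origin as the cover's; its front edge lies at x = -95 mm, its rear edge at +105 mm
- knob_left: red upright cylindrical knob at the left (+y) front corner of the cover, 22 mm in diameter, from 1 to 31 mm over the pane (top 104 mm over the table); origin on its axis at the pane's top, 18 mm behind the front edge, 130 mm left of the middle. It spins freely on its screw: gripping it cannot steer the cover. At the start its axis stands 50 to 80 mm in front of the hood
- knob_right: the like knob at the right (-y) front corner of the cover, 130 mm right of its middle. The knobs' screws tear out of the pane if a knob is loaded with more than 18 N; up to about 10 N is enough to move the cover unless it is jammed
- edge_left (a point): point on the cover's front edge, on the pane's top, in front of the left knob (18 mm from its axis)
- edge_right (a point): point on the cover's front edge, on the pane's top, in front of the right knob
- stop_left (a point): point on the inner face of the station's front wall (station x = -158 mm), which stops the cover: edge_left meets it when the cover is home
- stop_right (a point): point on the inner face of the front wall that edge_right meets when the cover is home
- pack: battery pack, black with yellow trim, 80 mm (x) by 58 mm (y) by 46 mm high, 0.3 to 0.5 kg, upright on the table to the left of the station; origin at the centre of its underside
- cradle_free: empty grey cradle on the floor of the well, in its left or right half: a tray with a pocket 88 mm (x) by 66 mm (y), its floor 4 mm and rims 10 mm over the well's floor. Origin at the centre of its underside (12 mm over the table), axes as the station's. The pack stands in the pocket upright, long side along x, either way round
- cradle_full: the like cradle in the other half, taken by the spare pack, 144 mm from the free one, centre to centre
- spare_pack: a like pack with red trim, standing in its cradle; leave it
- tape_measure: orange tape measure, 68 x 36 x 64 mm, on the table to the left; leave it
- bit_case: small red bit case on the table to the right; leave it
- screwdriver: screwdriver lying on the table to the right; leave it
- wrench: wrench lying on the table to the right; leave it
- flask: tall yellow drinks flask at the back left; leave it
- socket: steel socket, 32 mm in diameter, 38 mm high, on the table to the left; leave it
Not all that is in view belongs to the job. What is shaped like the pack but blue or green is not meant.

How it is judged:
By the outcome, as a careful person would: the job done as asked, in the order asked, and still so for the second after the job is handed in, with the robot touching nothing.
It also fails if it takes over 67 s, if anything falls off the work surface, if the arm or the gripper's body presses on something with over 40 N, if the wrist force passes 120 N, or if a joint passes its speed limit or range.

## Working session

There is one attempt and no reset: what is moved stays moved. The work goes in short steps, Python scripts to look and compute and a tool call to move; the robot and the scene stay as the last step left them, time stands still between calls to the robot, and variables do not carry over. Pictures are saved under pics/ and viewed, about 8 in all and at most 12, crops included, and the job is handed in when it is done.

Besides the shell and the picture viewer there is one more tool, called after ">>>" as name(argument=value, ...) on one line, values as JSON. drive_tool: Moves the arm, as the interface text tells. Its arguments: {"type":"object","properties":{"increments":{"type":"array","items":{"type":"array","items":{"type":"number"}}},"force":{"type":"number"}},"required":["increments"]}

```bash
mkdir -p pics; cat > h.py <<'E'
import numpy as np, cv2
from plant import readout, eyes, workorder, finder
def cam(n):
    c=eyes.camera_info(n); f=240/np.tan(np.radians(c['vfov'])/2)
    R,_=cv2.Rodrigues(np.array(c['rvec'],float)); return f,c['cx'],c['cy'],R,np.array(c['tvec'],float).ravel()
def cloud(n,d):
    f,cx,cy,R,t=cam(n); v,u=np.mgrid[0:480,0:640]
    p=np.stack([(u-cx)/f*d,(v-cy)/f*d,d],-1)-t
    w=p@R; w[d<=0]=np.nan; return w
def proj(n,P):
    f,cx,cy,R,t=cam(n); q=np.atleast_2d(P)@R.T+t; return np.c_[q[:,0]/q[:,2]*f+cx,q[:,1]/q[:,2]*f+cy]
def atz(n,u,v,z):
    f,cx,cy,R,t=cam(n); r=R.T@np.array([(u-cx)/f,(v-cy)/f,1]); o=-R.T@t; return o+r*(z-o[2])/r[2]
def save(name,im): cv2.imwrite('pics/'+name+'.png',im[...,::-1])
E
cat > a.py <<'E'
from h import *
s=readout.sense(); print({k:np.round(v,3).tolist() for k,v in s.items()})
for c in ('side','top'):
    im,d=eyes.grab_frame(c); save('a_'+c,im); W=cloud(c,d); np.save('W_'+c,W)
    print(c, cam(c)[0], -cam(c)[3].T@cam(c)[4], cam(c)[3][2])
    for n in ['station','cover','pane','knob_left','knob_right','pack','cradle_free','cradle_full','spare_pack','tape_measure','socket','flask']:
        for r in finder.trace(n,c)[:4]:
            m=r['mask']; w=W[m]; w=w[~np.isnan(w[:,0])]
            if len(w)==0: continue
            print(n,round(r['confidence'],2),np.round(r['bbox']).tolist(),'med',np.median(w,0).round(),'lo',np.percentile(w,3,0).round(),'hi',np.percentile(w,97,0).round())
E
python3 a.py
```

```text
{'time_s': 0.0, 'qpos': [1.173, 0.088, 1.372, -0.0, 1.684, -0.103], 'joint_vel': [0.001, 0.001, -0.001, 0.002, -0.003, -0.001], 'tau': [-0.001, -35.184, -31.328, -0.0, 0.01, 0.0], 'tool_pos': [159.579, 525.745, 199.01], 'eef_rot': [[-0.957, 0.291, -0.001], [0.291, 0.957, -0.002], [0.0, -0.002, -1.0]], 'ft_force': [-0.258, 0.204, 0.717], 'torque': [-0.02, -0.015, 0.002], 'gripper_width': 85.536}
side 496.2080454305455 [-120.36533235 -734.04150796  949.67611257] [ 0.47147655  0.56842839 -0.6742396 ]
station 0.73 [306.0, 251.0, 28.0, 21.0] med [491.  46.  15.] lo [464.   7.  10.] hi [516.  81.  23.]
station 0.69 [354.0, 248.0, 198.0, 159.0] med [605. -71.  80.] lo [ 407. -225.    6.] hi [745. 163. 104.]
cover 0.95 [347.0, 235.0, 102.0, 78.0] med [564. -29.  71.] lo [ 516. -168.   67.] hi [615. 120.  97.]
pane 0.95 [348.0, 237.0, 110.0, 73.0] med [568. -28.  71.] lo [ 516. -168.   67.] hi [615. 116.  75.]
pane 0.31 [353.0, 248.0, 194.0, 161.0] med [606. -71.  80.] lo [ 407. -225.    7.] hi [745. 163. 104.]
pack 0.81 [193.0, 194.0, 32.0, 22.0] med [367. 459.  37.] lo [329. 430.   2.] hi [
[... 2331 characters left out ...]
 37.0, 42.0] med [492. -83.  21.] lo [ 431. -133.   12.] hi [524. -59.  62.]
spare_pack 0.73 [330.0, 220.0, 142.0, 48.0] med [566. -15.  73.] lo [ 519. -167.   68.] hi [609. 122.  93.]
spare_pack 0.72 [302.0, 261.0, 32.0, 43.0] med [472.  46.  17.] lo [428.  11.  11.] hi [516.  82.  25.]
spare_pack 0.61 [364.0, 258.0, 27.0, 40.0] med [473. -95.  62.] lo [ 436. -123.   39.] hi [510. -68.  67.]
tape_measure 0.73 [177.0, 216.0, 18.0, 36.0] med [579. 324.  61.] lo [545. 310.   6.] hi [613. 344.  68.]
socket 0.53 [120.0, 248.0, 20.0, 12.0] med [502. 452.  34.] lo [491. 443.  11.] hi [516. 465.  41.]
flask 0.66 [107.0, 198.0, 62.0, 50.0] med [596. 446. 172.] lo [570. 430.  18.] hi [630. 486. 219.]
```

```bash
python3 - <<'E'
import cv2
a=cv2.imread('pics/a_top.png'); b=cv2.imread('pics/a_side.png')
A=cv2.resize(a[160:390,70:430],(800,511),interpolation=cv2.INTER_CUBIC); cv2.imwrite('pics/c_top.png',A)
B=cv2.resize(b[110:350,150:470],(800,600),interpolation=cv2.INTER_CUBIC); cv2.imwrite('pics/c_side.png',B)
E
```

```text
(no output)
```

View pics/c_top.png

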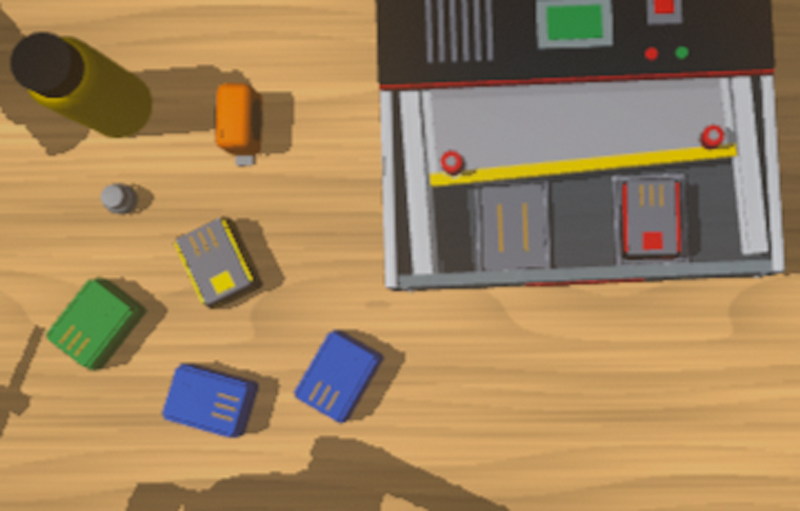

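View pics/c_side.png

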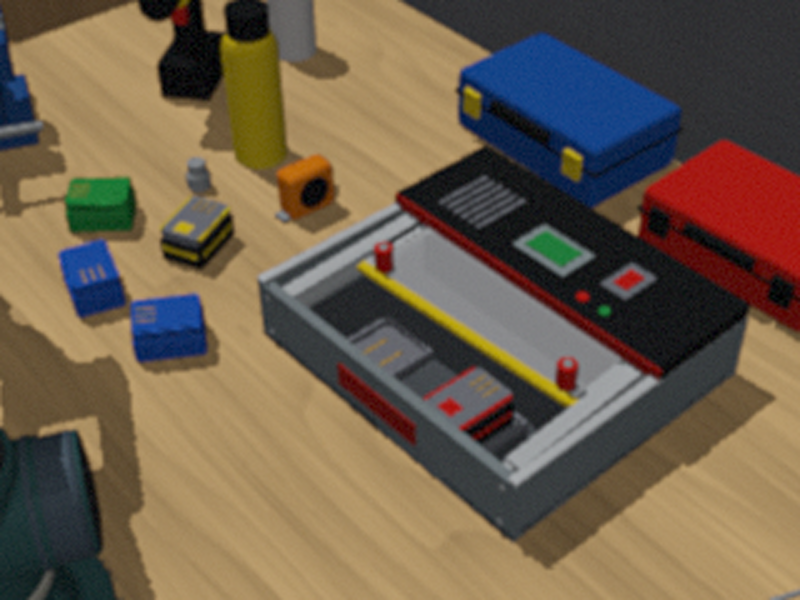

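Top crop (2.22x): the yellow-trimmed pack is at crop (218,262), full about (168,277). Look-alikes are green (97,323) and blue (210,400) and (340,377). Only the (168,277) one is grey/black with yellow trim, so that is the pack, and both enlarged crops confirm it. The free cradle is the left one (512,225), and the right one holds the red spare. The cover's left end is ahead.

```bash
cat > m.py <<'E'
from h import *
W=np.load('W_top.npy'); im=cv2.imread('pics/a_top.png')[...,::-1].astype(int)
def rect(P): 
    r=cv2.minAreaRect(P.astype(np.float32)); return np.round(r[0],1),np.round(r[1],1),round(r[2],2)
for c in ('top','side'):
    W=np.load(f'W_{c}.npy'); im=cv2.imread(f'pics/a_{c}.png')[...,::-1].astype(int)
    X,Y,Z=W[...,0],W[...,1],W[...,2]
    print(c)
    m=(abs(X-434)<60)&(abs(Y-346)<55)&(Z>38)&(Z<60); m=cv2.erode(m.astype(np.uint8),np.ones((2,2)))>0
    print(' pack',rect(W[m][:,:2]),np.median(Z[m]))
    ms=(abs(X-473)<60)&(abs(Y+95)<50)&(Z>50)&(Z<70)
    print(' spare',rect(W[ms][:,:2]),np.median(Z[ms]))
    red=(im[...,0]>110)&(im[...,1]<80)&(im[...,2]<80)
    for k,(a,b) in {'L':(536,109),'R':(551,-153)}.items():
        m=red&(abs(X-a)<35)&(abs(Y-b)<30)&(Z>85)
        t=m&(Z>98); print(' knob',k,m.sum(),np.median(W[m],0).round(1),np.mean(W[t],0).round(1),t.sum())
    yel=(im[...,0]>130)&(im[...,1]>110)&(im[...,2]<70)&(X>490)&(X<600)&(abs(Y+20)<170)&(Z>60)&(Z<85)
    p=np.polyfit(Y[yel],X[yel],1); print(' edge x=',p.round(4),'at 110,-150',np.polyval(p,[110,-150]).round(1), np.percentile(Y[yel],[0,100]))
    # front wall top & hood front
    for nm,lo,hi,xr in (('front',74,88,(385,450)),('hood',95,112,(590,760))):
        m=(Z>lo)&(Z<hi)&(X>xr[0])&(X<xr[1])&(Y>-215)&(Y<170)
        ys=np.arange(-200,160,10); xs=[];yy=[]
        for y in ys:
            s=X[m&(abs(Y-y)<5)]
            if len(s)>2: xs.append([s.min(),s.max()]);yy.append(y)
        xs=np.array(xs)
        for j in (0,1):
            q=np.polyfit(yy,xs[:,j],1); r=np.abs(xs[:,j]-np.polyval(q,yy)); g=r<=np.median(r)*2+.1; q=np.polyfit(np.array(yy)[g],xs[g,j],1); print(' ',nm,'minmax'[j*3:j*3+3],q.round(4),len(yy))
    m=(Z>8)&(Z<26)&(X>405)&(X<540)&(Y>0)&(Y<95)
    q=m&(Z>17)&(X<525); print(' rim',rect(W[q][:,:2]))
    for xb in (440,460,480,500):
        s=(abs(X-xb)<6)&(Y>-5)&(Y<100)&(Z<40); o=np.argsort(Y[s]); print(xb,[f'{a:.0f}:{b:.0f}' for a,b in zip(Y[s][o][::2],Z[s][o][::2])])
E
python3 m.py
```

```text
top
 pack (array([434., 349.]), array([73.5, 55.7]), 25.5) 46.28973053794181
 spare (array([471.8, -88.4]), array([117.4,  76.8]), 1.46) 62.417778971558675
 knob L 47 [525.3 101.3 103.6] [526.7 101.4 103.7] 41
 knob R 52 [ 548.7 -153.5  102.9] [ 550.5 -155.2  103.7] 46
 edge x= [-9.410000e-02  5.240251e+02] at 110,-150 [513.7 538.1] [-181.23057288  124.09929719]
  front min [-3.430000e-02  4.112871e+02] 36
  front max [-3.380000e-02  4.222443e+02] 36
  hood min [-3.410000e-02  6.078713e+02] 36
  hood max [-2.99000e-02  7.54978e+02] 36
 rim (array([464.8,  47.9]), array([111.6,  93.1]), 0.66)
440 ['-3:15', '-3:5', '-3:14', '-1:17', '-1:16', '-1:10', '2:15', '2:16', '2:10', '4:16', '4:9', '6:13', '6:14', '6:6', '9:24', '9:24', '9:21', '11:22', '11:21', '11:19', '13:19', '13:19', '13:12', '16:19', '16:17', '16:14', '18:21', '18:18', '18:12', '20:15', '20:13', '22:20', '23:17', '23:13', '25:21', '25:20', '25:16', '27:18', '27:17', '27:15', '29:19', '29:17', '32:19', '32:17', '32:15', '34:21', '34:17', '34:11', '36:18', '36:17', '39:19', '39:14', '39:11', '41:18', '41:15', '41:15', '43:17
[... 4771 characters left out ...]
58:14', '58:17', '61:16', '63:14', '65:19', '68:14', '70:15', '71:13', '74:9', '75:22', '77:22', '78:14', '79:13', '79:19', '80:14', '80:21', '81:21', '91:12', '95:10', '96:12', '98:9', '98:16']
500 ['-3:10', '-2:11', '-1:13', '1:11', '3:12', '5:8', '6:16', '7:10', '7:22', '8:10', '8:8', '9:11', '9:12', '11:20', '11:21', '15:18', '20:15', '21:15', '23:15', '25:13', '26:14', '27:16', '31:15', '32:10', '34:13', '35:16', '36:14', '39:13', '40:18', '42:12', '46:15', '47:12', '48:13', '49:16', '51:16', '53:15', '53:12', '57:13', '59:15', '62:10', '62:13', '66:14', '67:13', '69:15', '70:14', '72:14', '75:13', '77:13', '79:22', '80:12', '80:12', '82:17', '83:20', '93:15', '93:10', '98:11', '100:5']
```

```bash
cat >> h.py <<'E'
def inc(x,y,z,ya=None):
    "increments to a world TCP point with tool y axis at world angle ya (deg), tool straight down"
    s=readout.sense(); R=np.array(s['eef_rot']); d=R.T@(np.array([x,y,z])-s['tool_pos'])
    if ya is None: rv=np.zeros(3)
    else:
        a=np.radians(ya); yv=np.array([np.cos(a),np.sin(a),0]); zv=np.array([0,0,-1]); T=np.c_[np.cross(yv,zv),yv,zv]
        rv=cv2.Rodrigues(R.T@T)[0].ravel()
    print('inc',(x,y,z,ya),d.round(1),rv.round(3))
def st():
    s=readout.sense(); print('t',round(s['time_s'],2),'pos',np.round(s['tool_pos'],1),'F',np.round(s['ft_force'],1),'w',round(s['gripper_width'],1),'q',np.round(s['qpos'],2))
E
python3 - <<'E'
from h import *
for c in ('top','side'):
    W=np.load(f'W_{c}.npy'); a=.034; u=np.array([np.cos(a),np.sin(a)]); v=np.array([-u[1],u[0]])
    P=W.reshape(-1,3); P=P[~np.isnan(P[:,0])]; S=np.c_[(P[:,:2]-[472,46])@u,(P[:,:2]-[472,46])@v,P[:,2]]
    def prof(k,o,lim):
        m=(abs(S[:,o])<lim)&(S[:,2]<40)
        return [f'{b}:{np.mean(S[m&(abs(S[:,k]-b)<1.01),2]):.0f}' for b in range(-60,61,2) if (m&(abs(S[:,k]-b)<1.01)).sum()>3]
    print(c,'x',prof(0,1,25)); print('y',prof(1,0,32))
inc(426,342,150,115); inc(426,342,15,115)
E
```

```text
top x ['-46:21', '-44:16', '-42:17', '-40:16', '-38:16', '-36:17', '-34:17', '-32:16', '-30:17', '-28:16', '-26:17', '-24:17', '-22:17', '-20:16', '-18:18', '-16:17', '-14:17', '-12:16', '-10:17', '-8:16', '-6:17', '-4:16', '-2:17', '0:17', '2:17', '4:16', '6:18', '8:16', '10:16', '12:16', '14:17', '16:17', '18:17', '20:17', '22:17', '24:17', '26:16', '28:16', '30:16', '32:16', '34:16', '36:16', '38:17', '40:17', '42:18', '44:22', '46:22', '48:15', '50:13']
y ['-60:13', '-58:11', '-56:13', '-54:11', '-52:12', '-50:13', '-48:13', '-46:11', '-44:13', '-42:14', '-40:12', '-38:17', '-36:23', '-34:22', '-32:17', '-30:16', '-28:16', '-26:17', '-24:16', '-22:18', '-20:16', '-18:16', '-16:16', '-14:17', '-12:18', '-10:17', '-8:17', '-6:16', '-4:16', '-2:16', '0:16', '2:17', '4:17', '6:16', '8:17', '10:16', '12:16', '14:17', '16:16', '18:16', '20:17', '22:17', '24:16', '26:16', '28:16', '30:17', '32:16', '34:22', '36:23', '38:19', '40:12', '42:14', '44:13', '46:14', '48:13', '50:12', '52:11', '54:13', '56:14', '58:13', '60:12']
side x ['-10:16', '-8:15', '-6:15', '-4:14', '-2:15', '0:14', '2:
[... 155 characters left out ...]
'40:16', '42:18', '44:20', '54:11', '56:11', '58:10', '60:9']
y ['-60:11', '-58:11', '-56:11', '-54:11', '-52:10', '-50:10', '-48:11', '-46:11', '-44:11', '-42:12', '-40:15', '-38:16', '-36:20', '-28:15', '-26:15', '-24:15', '-22:14', '-20:15', '-18:14', '-16:15', '-14:14', '-12:15', '-10:17', '-8:13', '-6:15', '-4:13', '-2:14', '0:14', '2:15', '4:14', '6:14', '8:15', '10:16', '12:14', '14:14', '16:15', '18:15', '20:14', '22:14', '24:14', '26:15', '28:14', '30:18', '32:16', '34:18', '46:12', '48:10', '50:12', '52:11', '54:10', '56:11', '58:11', '60:11']
inc (426, 342, 150, 115) [-308.2  -99.    50.2] [ 0.     0.    -0.731]
inc (426, 342, 15, 115) [-308.2  -99.   185.2] [ 0.     0.    -0.731]
```

>>> drive_tool(increments=[[-60, -20, 10, 0, 0, -0.15, -1], [-110, -35, 20, 0, 0, -0.3, -1], [-160, -50, 30, 0, 0, -0.45, -1], [-210, -67, 40, 0, 0, -0.6, -1], [-260, -83, 50, 0, 0, -0.731, -1], [-308, -99, 60, 0, 0, -0.731, -1], [-308, -99, 80, 0, 0, -0.731, -1], [-308, -99, 110, 0, 0, -0.731, -1], [-308, -99, 120, 0, 0, -0.731, -1], [-308, -99, 120, 0, 0, -0.731, -1], [-308, -99, 120, 0, 0, -0.731, -1]])

```text
time_s: 2.4
tool_pos: [425.6, 343.2, 81.5]
eef_rot: [[-0.906, -0.424, 0.001], [-0.424, 0.906, 0.001], [-0.002, 0.001, -1.0]]
ft_force: [-0.4, 0.5, 1.0]
gripper_width: 85.4
```

```bash
python3 - <<'E'
from h import *
st(); inc(426,342,15,115)
im,d=eyes.grab_frame('side'); save('b',cv2.resize(im[140:260,140:300],(800,600),interpolation=cv2.INTER_CUBIC))
E
```

```text
t 2.4 pos [425.6 343.2  81.5] F [-0.4  0.5  1. ] w 85.4 q [ 0.57  0.13  1.56  0.    1.45 -1.43]
inc (426, 342, 15, 115) [ 0.2 -1.4 66.5] [0.001 0.002 0.001]
```

View pics/b.png

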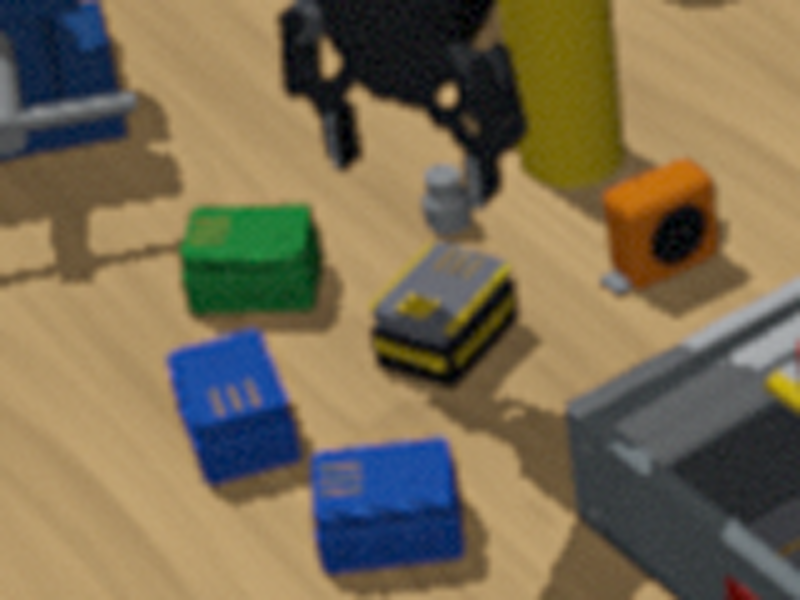

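The gripper stands open above the yellow-trimmed pack (crop 445,310), one finger on each long side, and nothing is in the way. I'll go down and grip.

>>> drive_tool(increments=[[0, -1, 20, 0, 0, 0, -1], [0, -1, 40, 0, 0, 0, -1], [0, -1, 55, 0, 0, 0, -1], [0, -1, 63, 0, 0, 0, -1], [0, -1, 66, 0, 0, 0, -1], [0, -1, 66, 0, 0, 0, 0], [0, -1, 66, 0, 0, 0, 0.3], [0, -1, 66, 0, 0, 0, 1], [0, -1, 66, 0, 0, 0, 1], [0, -1, 66, 0, 0, 0, 1], [0, -1, 66, 0, 0, 0, 1], [0, -1, 66, 0, 0, 0, 1], [0, -1, 66, 0, 0, 0, 1]], force=40)

```text
time_s: 3.75
tool_pos: [426.6, 342.8, 16.3]
eef_rot: [[-0.906, -0.424, 0.003], [-0.424, 0.906, 0.002], [-0.003, 0.001, -1.0]]
ft_force: [0.1, 0.2, 0.1]
gripper_width: 0.1
```

```bash
python3 - <<'E'
from h import *
st(); inc(426,342,150,115)
E
```

```text
t 3.75 pos [426.6 342.8  16.3] F [0.1 0.2 0.1] w 0.1 q [ 0.57  0.19  1.63  0.    1.32 -1.44]
inc (426, 342, 150, 115) [   0.4   -0.4 -133.7] [0.001 0.003 0.002]
```

```bash
python3 - <<'E'
from h import *
im,d=eyes.grab_frame('side'); np.save('W_side.npy',cloud('side',d)); save('c',cv2.resize(im[140:260,140:300],(800,600),interpolation=cv2.INTER_CUBIC))
print(proj('side',[[426,342,16],[434,347,46]]))
for c in ('side','top'):
  if c=='top': eyes.grab_frame(c)
  for r in finder.boxes_of('pack',c)[:5]: print(c,round(r['confidence'],2),np.round(r['bbox']))
E
```

```text
[[227.92676729 206.24394043]
 [228.06131413 196.50751565]]
side 0.7 [192. 194.  30.  18.]
side 0.7 [219. 240.  26.  29.]
side 0.68 [230. 205.  30.  26.]
side 0.67 [186. 222.  23.  29.]
top 0.7 [112. 302.  42.  22.]
top 0.64 [155. 328.  15.   9.]
top 0.61 [175. 273.  28.  41.]
top 0.57 [223. 331.  40.  39.]
```

View pics/c.png

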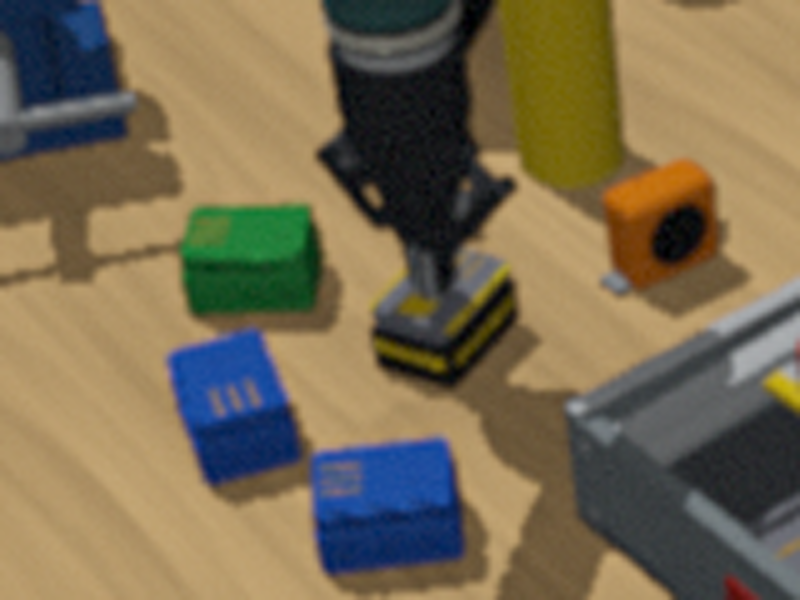

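```bash
python3 - <<'E'
from h import *
W=np.load('W_side.npy'); 
for v in range(188,208,1):
    print(v,[('%d,%d,%d'%tuple(W[v,u])) if W[v,u,0]==W[v,u,0] else '-' for u in range(222,234,2)])
P=W.reshape(-1,3); m=(abs(P[:,0]-434)<50)&(abs(P[:,1]-346)<45)&(P[:,2]>38)&(P[:,2]<52); print('top z',np.median(P[m,2]))
E
```

```text
188 ['416,341,89', '416,329,95', '420,324,96', '426,324,93', '428,316,97', '428,304,103']
189 ['415,342,85', '417,332,89', '422,329,89', '427,326,88', '427,316,94', '430,309,96']
190 ['414,340,82', '417,334,84', '419,326,88', '424,322,88', '423,308,96', '460,367,45']
191 ['415,343,77', '416,333,82', '423,333,79', '426,327,81', '435,331,74', '459,365,43']
192 ['415,345,72', '417,335,77', '424,336,73', '425,325,79', '435,333,69', '457,361,43']
193 ['414,343,70', '418,339,70', '421,332,73', '426,328,73', '432,329,69', '453,355,45']
194 ['414,345,65', '417,338,68', '421,333,69', '426,329,69', '432,330,65', '450,351,44']
195 ['416,349,59', '417,338,64', '421,334,64', '425,329,65', '434,333,59', '450,351,41']
196 ['416,351,53', '413,332,66', '419,330,64', '425,330,62', '432,331,57', '446,345,42']
197 ['419,357,45', '417,341,55', '419,331,60', '423,327,60', '434,336,50', '442,338,45']
198 ['417,355,43', '417,341,52', '419,333,55', '423,328,56', '433,336,46', '440,336,43']
199 ['411,344,48', '414,336,52', '418,332,53', '426,335,47', '432,334,44', '437,330,44']
200 ['410,342,47', '414,337,48', '421,339,43', '424,332,46', '429,330,44', '436,330,41']
201 ['409,342,43', '413,336,45', '418,334,43', '424,333,41', '429,330,40', '433,325,42']
202 ['405,335,45', '411,334,43', '414,327,46', '420,326,44', '425,323,43', '429,319,43']
203 ['402,330,46', '408,329,45', '414,327,43', '417,322,44', '422,318,44', '427,315,43']
204 ['403,332,41', '407,328,42', '409,319,46', '416,320,42', '420,316,42', '428,318,37']
205 ['401,329,40', '405,324,41', '408,317,44', '411,312,45', '416,309,44', '427,318,34']
206 ['401,332,35', '404,323,39', '408,319,39', '412,314,40', '415,308,42', '427,319,29']
207 ['401,331,32', '405,327,32', '407,317,37', '411,313,37', '417,311,35', '425,316,28']
top z 43.96826079886625
```

>>> drive_tool(increments=[[0, 0, -10, 0, 0, 0, 1], [0, 0, -20, 0, 0, 0, 1], [0, 0, -30, 0, 0, 0, 1], [0, 0, -45, 0, 0, 0, 1], [0, 0, -60, 0, 0, 0, 1], [0, 0, -70, 0, 0, 0, 1], [0, 0, -70, 0, 0, 0, 1]])

```text
time_s: 4.65
tool_pos: [427.8, 343.6, 89.2]
eef_rot: [[-0.906, -0.424, 0.007], [-0.424, 0.906, 0.005], [-0.008, 0.001, -1.0]]
ft_force: [-0.4, 0.7, 0.0]
gripper_width: 0.3
```

```bash
python3 - <<'E'
from h import *
st()
for c in ('side','top'):
    im,d=eyes.grab_frame(c); W=cloud(c,d); np.save(f'W_{c}.npy',W); save('d_'+c,im)
a=cv2.imread('pics/d_side.png')[140:260,140:300]; b=cv2.imread('pics/d_top.png')[225:345,110:270]
cv2.imwrite('pics/d.png',np.hstack([cv2.resize(a,(400,300),interpolation=2),cv2.resize(b,(400,300),interpolation=2)]))
E
```

```text
t 4.65 pos [427.8 343.6  89.2] F [-0.4  0.7  0. ] w 0.3 q [ 0.57  0.13  1.55  0.    1.46 -1.44]
```

View pics/d.png

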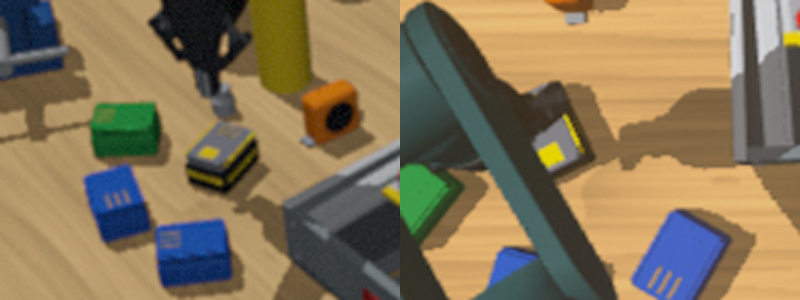

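```bash
python3 - <<'E'
from h import *
print(proj('side',[[427.8,343.6,89.2],[427.8,343.6,120],[427.8,343.6,60]]).round(1), proj('top',[[427.8,343.6,89.2]]).round(1))
W=np.load('W_side.npy')
for v in range(166,192,2):
    print(v,[('%d,%d,%d'%tuple(W[v,u])) if W[v,u,0]==W[v,u,0] else '-' for u in range(218,236,2)])
W=np.load('W_top.npy'); m=(W[...,2]<52)&(W[...,2]>36)&(abs(W[...,0]-434)<50)&(abs(W[...,1]-340)<50); r=cv2.minAreaRect(W[m][:,:2].astype(np.float32)); print(r,np.median(W[m],0))
a=cv2.imread('pics/d_side.png')[150:220,190:260]; cv2.imwrite('pics/e.png',cv2.resize(a,(560,560),interpolation=cv2.INTER_NEAREST))
E
```

```text
[[225.1 186.1]
 [223.7 177.4]
 [226.3 194.1]] [[162.8 278.9]]
166 ['414,340,166', '418,337,166', '419,327,171', '425,326,168', '426,316,173', '430,312,173', '432,304,177', '562,535,2', '573,541,-5']
168 ['414,342,159', '418,339,158', '419,328,164', '424,325,163', '426,318,166', '428,310,169', '551,530,1', '558,529,0', '564,526,-2']
170 ['416,348,148', '416,337,153', '418,328,157', '425,329,154', '433,333,148', '-', '549,528,-4', '552,520,-1', '557,515,0']
172 ['414,346,143', '417,339,145', '419,333,147', '425,332,145', '430,328,145', '439,335,137', '542,516,-3', '546,510,-1', '550,505,-1']
174 ['414,349,134', '416,341,138', '421,337,138', '423,330,140', '427,325,141', '436,330,134', '508,454,36', '541,503,-3', '545,496,-1']
176 ['496,518,0', '416,341,131', '421,340,129', '422,329,135', '430,333,129', '495,446,38', '502,445,37', '510,448,31', '538,486,-1']
178 ['494,515,-5', '415,342,124', '417,335,126', '425,337,122', '433,340,117', '494,445,33', '501,446,28', '510,449,23', '533,478,-2']
180 ['487,503,-3', '491,497,-2', '497,495,-3', '489,465,16', '492,458,18', '496,452,20', '499,444,22', '506,444,19', '526,468,-2']
182 ['478,488,0', '482,482,2', '489,482,0', '493,475,0', '485,445,20', '490,442,20', '500,447,13', '507,446,10', '515,448,5']
184 ['474,482,-2', '475,470,4', '487,479,-6', '488,468,0', '488,454,6', '491,446,10', '496,443,9', '504,443,5', '512,446,0']
186 ['469,474,-3', '472,467,0', '478,465,-2', '483,459,-1', '488,456,-2', '491,449,0', '494,439,4', '503,444,-2', '506,436,0']
188 ['462,462,0', '466,456,0', '472,455,-2', '480,456,-5', '483,448,-3', '487,442,-1', '493,440,-3', '499,438,-5', '500,427,0']
190 ['459,458,-5', '462,450,-1', '466,444,0', '472,442,-2', '445,376,47', '449,371,48', '456,371,45', '459,365,47', '465,362,46']
((437.5602722167969, 342.03155517578125), (78.69114685058594, 39.893856048583984), 26.636240005493164) [423.27272623 332.85958118  46.09599901]
```

View pics/e.png

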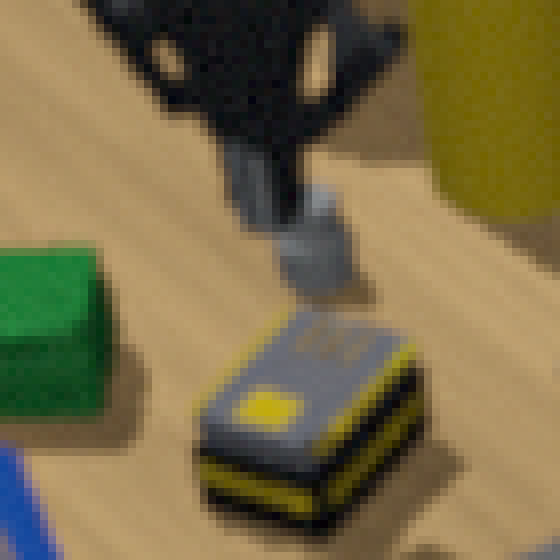

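Fingertips sit about 30 mm above the reported TCP. By depth they are at z≈119 when 89 is reported, and the xy agrees. So the fingers closed over the pack's top and the pack did not move. I'll open and check this before going lower.

>>> drive_tool(increments=[[0, 0, 10, 0, 0, 0, -1], [0, 0, 10, 0, 0, 0, -1], [0, 0, 10, 0, 0, 0, -1], [0, 0, 10, 0, 0, 0, -1], [0, 0, 10, 0, 0, 0, -1], [0, 0, 10, 0, 0, 0, -1], [0, 0, 10, 0, 0, 0, -1]])

```text
time_s: 5.45
tool_pos: [426.6, 342.8, 76.8]
eef_rot: [[-0.906, -0.424, 0.003], [-0.424, 0.906, 0.003], [-0.004, 0.001, -1.0]]
ft_force: [-1.1, 0.3, -0.6]
gripper_width: 85.7
```

```bash
python3 - <<'E'
from h import *
st(); im,d=eyes.grab_frame('side'); W=cloud('side',d); np.save('W_side.npy',W); save('f',im)
p=np.array(readout.sense()['tool_pos']); j=np.array([-.424,.906,0])
for s in (1,-1):
  for b in (13,43): print(s,b,proj('side',[p+j*s*48+[0,0,b]]).round(1))
P=W[140:215,195:260].reshape(-1,3); P=P[~np.isnan(P[:,0])]
a=(P[:,:2]-p[:2])@j[:2]; c=(P[:,:2]-p[:2])@[.906,.424]
for lo in range(60,200,8):
    m=(abs(a)<75)&(abs(c)<60)&(P[:,2]>=lo)&(P[:,2]<lo+8); 
    if m.sum(): print(lo-p[2].round(),m.sum(),'jaw',np.percentile(a[m],[0,25,50,75,100]).round(),'perp',np.percentile(c[m],[0,50,100]).round())
E
```

```text
t 5.45 pos [426.6 342.8  76.8] F [-1.1  0.3 -0.6] w 85.7 q [ 0.57  0.13  1.57  0.    1.44 -1.44]
1 13 [[211.  182.2]]
1 43 [[209.5 173.8]]
-1 13 [[238.9 190.4]]
-1 43 [[237.7 181.9]]
39.0 15 jaw [-51. -48.  42.  44.  46.] perp [-12.  -4.   8.]
47.0 27 jaw [-55. -50.  42.  44.  54.] perp [-14.  -7.   8.]
55.0 35 jaw [-57. -50.  40.  44.  55.] perp [-18.  -8.  13.]
63.0 37 jaw [-57. -54. -45.  43.  53.] perp [-13.  -7.   9.]
71.0 37 jaw [-59. -52.  40.  43.  52.] perp [-14.  -7.   7.]
79.0 25 jaw [-60. -47.  43.  45.  65.] perp [-15.  -7.   9.]
87.0 54 jaw [-74. -53. -39.  55.  73.] perp [-19. -10.  11.]
95.0 91 jaw [-74. -66. -38.  59.  72.] perp [-19.  -7.  10.]
103.0 96 jaw [-75. -43. -33.  12.  70.] perp [-20. -11.  14.]
111.0 103 jaw [-74. -37.  -2.  29.  69.] perp [-23. -12.  17.]
119.0 87 jaw [-74. -65. -24.  12.  68.] perp [-24. -13.  10.]
```

>>> drive_tool(increments=[[0, 0, 20, 0, 0, 0, -1], [0, 0, 40, 0, 0, 0, -1], [0, 0, 60, 0, 0, 0, -1], [0, 0, 75, 0, 0, 0, -1], [0, 0, 85, 0, 0, 0, -1], [0, 0, 91, 0, 0, 0, -1], [0, 0, 91, 0, 0, 0, 0], [0, 0, 91, 0, 0, 0, 0.3], [0, 0, 91, 0, 0, 0, 1], [0, 0, 91, 0, 0, 0, 1], [0, 0, 91, 0, 0, 0, 1], [0, 0, 91, 0, 0, 0, 1]], force=40)

```text
time_s: 6.7
tool_pos: [427.7, 343.9, -13.0]
eef_rot: [[-0.906, -0.424, 0.005], [-0.424, 0.906, 0.004], [-0.007, 0.002, -1.0]]
ft_force: [0.6, 0.8, 4.7]
gripper_width: 57.2
```

```bash
python3 - <<'E'
from h import *
st(); inc(426,342,120,115)
E
```

```text
t 6.7 pos [427.7 343.9 -13. ] F [0.6 0.8 4.7] w 57.2 q [ 0.57  0.22  1.66  0.    1.25 -1.44]
inc (426, 342, 120, 115) [   1.4   -0.7 -133. ] [0.002 0.007 0.002]
```

>>> drive_tool(increments=[[0, 0, -10, 0, 0, 0, 1], [0, 0, -30, 0, 0, 0, 1], [0, 0, -60, 0, 0, 0, 1], [0, 0, -100, 0, 0, 0, 1], [0, 0, -130, 0, 0, 0, 1], [13, -40, -140, 0, 0, 0.1, 1], [28, -86, -140, 0, 0, 0.2, 1], [43, -132, -140, 0, 0, 0.3, 1], [58, -178, -140, 0, 0, 0.4, 1], [73, -224, -140, 0, 0, 0.4, 1], [87, -265, -140, 0, 0, 0.4, 1], [94, -286, -140, 0, 0, 0.4, 1], [94, -286, -140, 0, 0, 0.4, 1], [94, -286, -140, 0, 0, 0.4, 1]])

```text
time_s: 8.1
tool_pos: [462.1, 43.9, 125.0]
eef_rot: [[-0.999, -0.036, 0.003], [-0.036, 0.999, 0.005], [-0.003, 0.005, -1.0]]
ft_force: [0.1, 1.0, -2.6]
gripper_width: 57.5
```

```bash
cat > pk.py <<'E'
from h import *
st(); p=np.array(readout.sense()['tool_pos'])
for c in ('side','top'):
    im,d=eyes.grab_frame(c); W=cloud(c,d); np.save(f'W_{c}.npy',W); save('g_'+c,im)
W=np.load('W_side.npy').reshape(-1,3); W=W[~np.isnan(W[:,0])]; o=p[:2]
a=.034; u=np.array([np.cos(a),np.sin(a)]); v=np.array([-u[1],u[0]])
S=np.c_[(W[:,:2]-o)@u,(W[:,:2]-o)@v,W[:,2]]
base=p[2]+29-15
m=(abs(S[:,0])<70)&(abs(S[:,1])<45)&(S[:,2]>base-5)&(S[:,2]<base+55)
Q=S[m]
for lo in range(int(base)-4,int(base)+56,6):
    s=Q[(Q[:,2]>=lo)&(Q[:,2]<lo+6)]
    if len(s)>3: print(lo,len(s),'x',np.percentile(s[:,0],[2,50,98]).round(1),'y',np.percentile(s[:,1],[2,50,98]).round(1))
a=cv2.imread('pics/g_side.png')[130:290,220:433]; cv2.imwrite('pics/g.png',cv2.resize(a,(799,600),interpolation=2))
E
python3 pk.py
```

```text
t 8.1 pos [462.1  43.9 125. ] F [ 0.1  1.  -2.6] w 57.5 q [-0.03 -0.08  1.69  0.    1.53 -1.64]
134 11 x [-29.7 -18.4  46.6] y [-28.7 -25.3  21.6]
140 65 x [-32.   -9.6  43.6] y [-30.9 -28.5  17. ]
146 64 x [-33.  -18.   40.4] y [-30.9 -28.2  21.3]
152 51 x [-32.7 -18.5  46. ] y [-31.5 -28.3  15.7]
158 66 x [-33.5 -26.2  45.8] y [-34.7 -27.4  26.2]
164 91 x [-32.2 -21.7  46.5] y [-41.2 -24.5  22.4]
170 46 x [-30.4 -23.8  32.6] y [-43.3 -23.8  22.3]
176 137 x [-30.5 -11.5  38.6] y [-43.1  -1.9  28.6]
182 173 x [-28.5  -7.5  26.9] y [-43.7   1.9  31.5]
188 32 x [-11.9  -5.5   8.7] y [-43.2  26.9  36.8]
```

View pics/g.png

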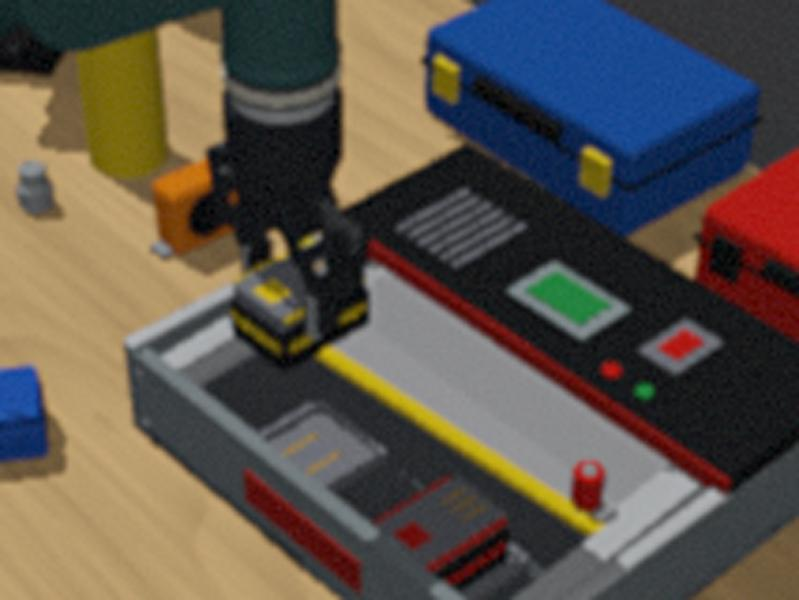

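Pack is held square (crop 300,310), with its centre 6.5 mm ahead of the TCP. The free cradle is at crop (325,440). I'll lower it part way and measure again.

>>> drive_tool(increments=[[-2.3, 0.8, 0, 0, 0, 0, 1], [-2.3, 0.8, 20, 0, 0, 0, 1], [-2.3, 0.8, 45, 0, 0, 0, 1], [-2.3, 0.8, 70, 0, 0, 0, 1], [-2.3, 0.8, 88, 0, 0, 0, 1], [-2.3, 0.8, 98, 0, 0, 0, 1], [-2.3, 0.8, 104, 0, 0, 0, 1], [-2.3, 0.8, 104, 0, 0, 0, 1], [-2.3, 0.8, 104, 0, 0, 0, 1]])

```text
time_s: 9.1
tool_pos: [462.4, 47.8, 21.4]
eef_rot: [[-0.999, -0.041, -0.002], [-0.041, 0.999, 0.005], [0.002, 0.005, -1.0]]
ft_force: [-8.2, 1.0, 3.5]
gripper_width: 57.1
```

```bash
python3 pk.py; python3 - <<'E'
from h import *
a=cv2.imread('pics/g_side.png')[190:280,270:390]; b=cv2.imread('pics/g_top.png')[200:290,250:370]
cv2.imwrite('pics/i.png',np.hstack([cv2.resize(a,(400,300),interpolation=2),cv2.resize(b,(400,300),interpolation=2)]))
E
```

```text
t 9.1 pos [462.4  47.8  21.4] F [-8.2  1.   3.5] w 57.1 q [-0.02  0.01  1.82  0.01  1.32 -1.64]
31 35 x [-57.1 -53.5   0.2] y [-40.7  -8.8  40. ]
37 47 x [-58.  -54.    9.8] y [-38.3 -23.6  39.8]
43 48 x [-57.1 -54.2  16.6] y [-41.7 -19.5  37.7]
49 51 x [-58.3 -53.3   3.7] y [-43.6 -25.5  41. ]
55 57 x [-56.5 -53.7  30.4] y [-41.8 -22.8  40.3]
61 108 x [-55.7 -29.1  54.2] y [-41.7 -12.3  40.9]
67 148 x [-55.7 -21.9  66.9] y [-43.7 -18.4  33.5]
73 202 x [-55.7 -18.7  65.2] y [-43.1  -9.   42.4]
79 122 x [-54.8 -10.7  25.6] y [-42.8  -0.3  38.4]
85 65 x [-11.6  -1.1   5.3] y [-42.2   6.2  29.6]
```

View pics/i.png

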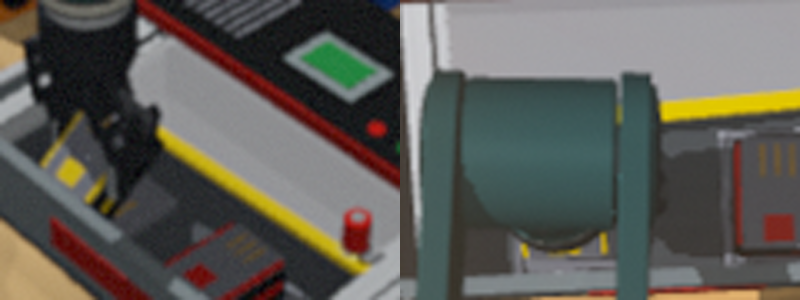

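The tool reads -8 N in x, so the pack is touching something, probably the cover's edge. I'll lift and look.

>>> drive_tool(increments=[[0, 0, -10, 0, 0, 0, 1], [0, 0, -30, 0, 0, 0, 1], [0, 0, -55, 0, 0, 0, 1], [0, 0, -80, 0, 0, 0, 1], [0, 0, -100, 0, 0, 0, 1], [0, 0, -103, 0, 0, 0, 1], [0, 0, -103, 0, 0, 0, 1], [0, 0, -103, 0, 0, 0, 1]])

```text
time_s: 10.0
tool_pos: [462.1, 47.6, 123.2]
eef_rot: [[-0.999, -0.042, -0.004], [-0.042, 0.999, 0.005], [0.004, 0.005, -1.0]]
ft_force: [-0.7, 0.2, -4.1]
gripper_width: 57.5
```

```bash
cp pics/g_side.png pics/low_side.png; python3 pk.py; cat > kn.py <<'E'
from h import *
for c in ('top','side'):
    im,d=eyes.grab_frame(c); W=cloud(c,d); X,Y,Z=W[...,0],W[...,1],W[...,2]; im=im.astype(int)
    red=(im[...,0]>100)&(im[...,1]<80)&(im[...,2]<80)&(X>400)&(X<575)&(Z>95)&(Z<110)
    o=[]
    for k,b in (('L',100),('R',-157)):
        m=red&(abs(Y-b)<30); o.append((k,m.sum(),np.mean(W[m],0).round(1).tolist() if m.sum() else None))
    yel=(im[...,0]>120)&(im[...,1]>100)&(im[...,2]<70)&(X>405)&(X<600)&(Y>-185)&(Y<130)&(Z>62)&(Z<84)
    if c=='top' or True:
        y,x=Y[yel],X[yel]
        for _ in range(4):
            p=np.polyfit(y,x,1); r=abs(x-np.polyval(p,y)); g=r<max(4,2*np.median(r)); y,x=y[g],x[g]
        print(c,o,'edge',p.round(4),len(y),'yrange',y.min().round(),y.max().round(),'at100,-157',np.polyval(p,[100,-157]).round(1))
E
python3 kn.py
python3 - <<'E'
import cv2,numpy as np
a=cv2.imread('pics/g_side.png')[160:270,260:400]; b=cv2.imread('pics/low_side.png')[160:270,260:400]
cv2.imwrite('pics/j.png',np.hstack([cv2.resize(a,(400,314),interpolation=2),cv2.resize(b,(400,314),interpolation=2)]))
E
```

```text
t 10.0 pos [462.1  47.6 123.2] F [-0.7  0.2 -4.1] w 57.5 q [-0.02 -0.07  1.69  0.01  1.53 -1.64]
133 8 x [-12.2  -3.8   9.2] y [-30.  -27.3 -25.3]
139 17 x [-17.3  -4.2  10.9] y [-30.3 -28.3 -24.5]
145 33 x [-23.9 -14.7  19.8] y [-31.2 -27.8   7.5]
151 24 x [-26.2 -14.3  32.4] y [-33.4 -25.9  19.4]
157 23 x [-31.1 -13.6  29.6] y [-35.8 -27.1  -5.5]
163 82 x [-33.9 -26.5  35.7] y [-41.9 -16.7  24. ]
169 114 x [-30.4 -19.3  47.1] y [-42.8 -15.6  27. ]
175 104 x [-21.9 -12.2  48.9] y [-42.1 -10.6  32.1]
181 90 x [-12.6  -6.3   4.9] y [-43.6  -2.   30.1]
187 57 x [-10.4  -1.    6.8] y [-42.6   6.9  32.5]
top [('L', np.int64(0), None), ('R', np.int64(47), [551.4, -154.5, 102.4])] edge [-7.690000e-02  5.273363e+02] 348 yrange -181.0 12.0 at100,-157 [519.7 539.4]
side [('L', np.int64(0), None), ('R', np.int64(32), [547.7, -159.1, 100.3])] edge [-8.670000e-02  5.244884e+02] 271 yrange -178.0 80.0 at100,-157 [515.8 538.1]
```

View pics/j.png

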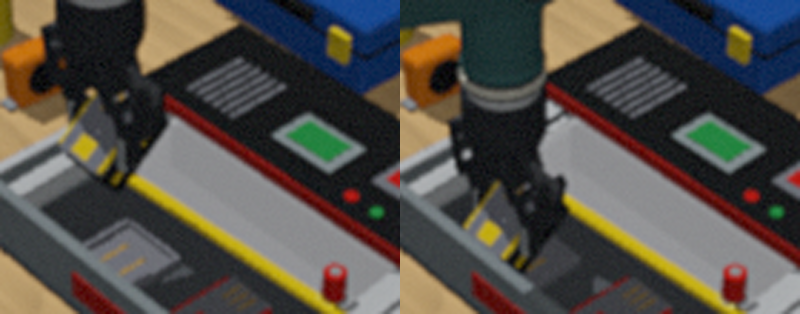

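The pack's rear caught the pane's edge and the pack pitched in the grip, rear up. The edge strip I fitted was its middle; the true front edge lies about 6 mm further forward. I'll measure the tilt, set the pack down flat on the table, ease the cover's left end back by its knob to clear the cradle, then regrasp.

```bash
python3 - <<'E'
from h import *
s=readout.sense(); p=np.array(s['tool_pos']); R=np.array(s['eef_rot'])
im=cv2.imread('pics/g_side.png')[...,::-1].astype(int); W=np.load('W_side.npy')
S=(W-p)@np.c_[-R[:,0],R[:,1],-R[:,2]]   # tool-aligned: x fwd, y left, z up
m=(S[...,1]<-24)&(S[...,1]>-33)&(abs(S[...,0])<65)&(S[...,2]>-15)&(S[...,2]<80)
P=S[m][:,[0,2]].astype(np.float32); print(len(P),cv2.minAreaRect(P))
# plane fit: front/top faces via pca of yellow side stripe
yel=(im[...,0]>110)&(im[...,1]>90)&(im[...,2]<70)&m
print('stripe',yel.sum()); Q=S[yel][:,[0,2]]; 
if len(Q)>5: print(np.degrees(np.arctan2(*np.linalg.svd(Q-Q.mean(0))[2][0][::-1])), Q.min(0),Q.max(0))
# top face: points with y>-22 
t=(S[...,1]>-22)&(S[...,1]<24)&(abs(S[...,0])<65)&(S[...,2]>-15)&(S[...,2]<75); T=S[t]
best=None; rng=np.random.default_rng(0)
for th in range(0,60,1):
    a=np.radians(th); h=T[:,2]*np.cos(a)-T[:,0]*np.sin(a); hist,e=np.histogram(h,np.arange(-20,90,3)); k=hist.max()
    if best is None or k>best[0]: best=(k,th,e[hist.argmax()])
print(best,len(T))
E
```

```text
162 ((4.573309898376465, 51.58906555175781), (78.05171203613281, 64.54336547851562), 38.077022552490234)
stripe 18
133.31745726262594 [-29.41516511  15.47860592] [10.13063746 53.52148922]
(np.int64(170), 35, np.int64(52)) 298
```

>>> drive_tool(increments=[[0, 0, -20, 0, 0, 0, 1], [1, 40, -20, 0, 0, 0, 1], [3, 85, -20, 0, 0.1, 0, 1], [4, 130, -20, 0, 0.22, 0, 1], [6, 175, -20, 0, 0.34, 0, 1], [7, 220, -20, 0, 0.46, 0, 1], [9, 265, -20, 0, 0.58, 0, 1], [9.5, 298, -20, 0, 0.63, 0, 1], [9.5, 298, -20, 0, 0.63, 0, 1], [9.5, 298, -20, 0, 0.63, 0, 1], [9.5, 298, -20, 0, 0.63, 0, 1]])

```text
time_s: 11.3
tool_pos: [440.7, 343.9, 144.9]
eef_rot: [[-0.806, -0.041, -0.591], [-0.036, 0.999, -0.02], [0.591, 0.005, -0.807]]
ft_force: [-1.0, -0.5, -3.8]
gripper_width: 57.3
```

```bash
python3 - <<'E'
from h import *
st(); s=readout.sense(); p=np.array(s['tool_pos'])
im,d=eyes.grab_frame('side'); W=cloud('side',d); np.save('W_side',W); save('k',im)
S=W-p
t=(abs(S[...,1])<24)&(abs(S[...,0])<80)&(W[...,2]>90); T=S[t]; best=[]
for th in range(-20,21,1):
    a=np.radians(th); h=T[:,2]*np.cos(a)-T[:,0]*np.sin(a); hist,e=np.histogram(h,np.arange(-40,90,3)); best.append((hist.max(),th,e[hist.argmax()]))
print(sorted(best)[-4:])
m=(abs(S[...,1])<34)&(abs(S[...,0])<80)&(W[...,2]>60); P=S[m]; print(len(P),np.sort(P[:,2])[:10].round(), 'x',np.percentile(P[:,0],[1,99]))
c=proj('side',[p])[0].astype(int); print(c)
cv2.imwrite('pics/k.png',cv2.resize(im[c[1]-50:c[1]+40,c[0]-60:c[0]+60,::-1],(480,360),interpolation=2))
E
```

```text
t 11.3 pos [440.7 343.9 144.9] F [-1.  -0.5 -3.8] w 57.3 q [ 0.42  0.56  1.01  0.27  2.15 -1.12]
[(np.int64(110), 4, np.int64(50)), (np.int64(116), 1, np.int64(50)), (np.int64(131), 3, np.int64(50)), (np.int64(137), 2, np.int64(50))]
1265 [5. 6. 6. 7. 7. 8. 9. 9. 9. 9.] x [-4.78284132 79.57782981]
[226 168]
```

View pics/k.png

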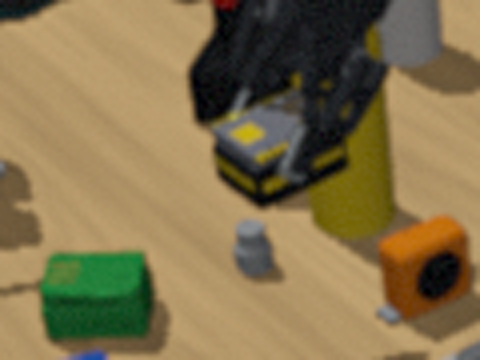

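>>> drive_tool(increments=[[10, 1, 20, 0, 0, 0, 1], [20.4, 1, 39.8, 0, 0, 0, 1], [0, 1, 68, 0, 0, 0, 1], [-20, 1, 95, 0, 0, 0, 1], [-38, 1, 120, 0, 0, 0, 1], [-49, 1, 135, 0, 0, 0, 1], [-53, 1, 140.5, 0, 0, 0, 1], [-54.6, 1, 142.3, 0, 0, 0, 1], [-54.6, 1, 142.3, 0, 0, 0, 1], [-54.6, 1, 142.3, 0, 0, 0, 1]])

```text
time_s: 12.35
tool_pos: [401.9, 344.5, 0.1]
eef_rot: [[-0.808, -0.04, -0.588], [-0.037, 0.999, -0.018], [0.588, 0.007, -0.809]]
ft_force: [0.3, 0.3, -3.3]
gripper_width: 57.0
```

```bash
python3 - <<'E'
from h import *
st()
im,d=eyes.grab_frame('side'); W=cloud('side',d); p=np.array(readout.sense()['tool_pos']); S=W-p
t=(abs(S[...,1])<24)&(abs(S[...,0])<80)&(W[...,2]>15)&(W[...,2]<62)
print(np.median(W[t],0),t.sum())
T=W[t];h,e=np.histogram(T[:,2],np.arange(10,64,2)); print(h,e[h.argmax()])
E
```

```text
t 12.35 pos [4.019e+02 3.445e+02 1.000e-01] F [ 0.3  0.3 -3.3] w 57.0 q [ 0.44  0.59  1.26  0.25  1.87 -1.17]
[416.50651157 345.22122384  51.74880582] 285
[ 0  0  4  5  4  2  3  2  7  4  7  6  8  6  4  5  5  7  5 13 53 70 51 11
  3  0] 52
```

>>> drive_tool(increments=[[-1.2, 0, 1.6, 0, 0, 0, 1], [-2.4, 0, 3.2, 0, 0, 0, 1], [-3.5, 0, 4.9, 0, 0, 0, 1], [-3.5, 0, 4.9, 0, 0, 0, 1]])

```text
time_s: 12.8
tool_pos: [401.4, 344.4, -6.4]
eef_rot: [[-0.807, -0.04, -0.589], [-0.036, 0.999, -0.018], [0.589, 0.007, -0.808]]
ft_force: [0.1, 0.4, -4.2]
gripper_width: 57.2
```

>>> drive_tool(increments=[[-0.6, 0, 0.8, 0, 0, 0, 1], [-1.2, 0, 1.6, 0, 0, 0, 1], [-1.2, 0, 1.6, 0, 0, 0, 1]])

```text
time_s: 13.1
tool_pos: [401.5, 344.5, -7.5]
eef_rot: [[-0.807, -0.04, -0.589], [-0.037, 0.999, -0.018], [0.589, 0.007, -0.808]]
ft_force: [-0.6, -0.7, 1.2]
gripper_width: 57.4
```

>>> drive_tool(increments=[[0, 0, 0, 0, 0, 0, 0], [0, 0, 0, 0, 0, 0, -0.5], [0, 0, 0, 0, 0, 0, -1], [0, 0, 0, 0, 0, 0, -1], [0, 0, -20, 0, 0, 0, -1], [0, 0, -50, 0, 0, 0, -1], [0, 0, -90, 0, 0, 0, -1], [0, 0, -125, 0, 0, 0, -1], [0, 0, -140, 0, -0.15, 0, -1], [0, 0, -140, 0, -0.3, 0, -1], [0, 0, -140, 0, -0.45, 0, -1], [0, 0, -140, 0, -0.6, 0, -1], [0, 0, -140, 0, -0.63, 0, -1]])

```text
time_s: 14.4
tool_pos: [480.3, 347.0, 106.3]
eef_rot: [[-0.999, -0.043, 0.002], [-0.043, 0.999, 0.007], [-0.002, 0.007, -1.0]]
ft_force: [-0.3, -0.1, 0.3]
gripper_width: 85.1
```

```bash
python3 - <<'E'
from h import *
st()
for c in ('top','side'):
    im,d=eyes.grab_frame(c); W=cloud(c,d)
    m=(abs(W[...,0]-436)<75)&(abs(W[...,1]-346)<55)&(W[...,2]>38)&(W[...,2]<56)
    r=cv2.minAreaRect(W[m][:,:2].astype(np.float32)); print(c,r,np.median(W[m],0),m.sum())
inc(525,101,110,2); inc(525,101,60,2)
E
python3 kn.py
```

```text
t 14.4 pos [480.3 347.  106.3] F [-0.3 -0.1  0.3] w 85.1 q [ 0.53  0.21  1.42  0.01  1.51 -1.09]
top ((439.68548583984375, 345.1759948730469), (55.471946716308594, 77.51604461669922), 89.86426544189453) [454.80339211 329.97413599  46.45137423] 287
side ((437.6324462890625, 344.6672058105469), (77.93704223632812, 62.63270950317383), 0.8414583802223206) [435.19010303 340.82930719  44.04662152] 321
inc (525, 101, 110, 2) [ -32.5 -247.8   -5.3] [ 0.006 -0.005  1.578]
inc (525, 101, 60, 2) [ -32.5 -248.2   44.7] [ 0.006 -0.005  1.578]
top [('L', np.int64(50), [529.8, 102.5, 103.3]), ('R', np.int64(46), [551.3, -154.9, 102.9])] edge [-8.430000e-02  5.263277e+02] 620 yrange -181.0 126.0 at100,-157 [517.9 539.6]
side [('L', np.int64(17), [525.6, 94.8, 99.8]), ('R', np.int64(33), [547.2, -159.1, 100.9])] edge [-9.230000e-02  5.238933e+02] 278 yrange -179.0 61.0 at100,-157 [514.7 538.4]
```

>>> drive_tool(increments=[[0, 0, -4, 0, 0, 0.14, 0], [-4, -30, -4, 0, 0, 0.28, 0], [-8, -60, -4, 0, 0, 0.42, 0], [-12, -90, -4, 0, 0, 0.56, 0], [-16, -120, -4, 0, 0, 0.7, 0], [-20, -150, -4, 0, 0, 0.84, 0], [-24, -180, -4, 0, 0, 0.98, 0], [-28, -210, -4, 0, 0, 1.12, 0], [-33, -235, -4, 0, 0, 1.26, 0], [-36, -247, -4, 0, 0, 1.4, 0], [-36, -247, -4, 0, 0, 1.54, 0], [-36, -247, -4, 0, 0, 1.578, 0], [-36, -247, -4, 0, 0, 1.578, 0], [-36, -247, 10, 0, 0, 1.578, 0], [-36, -247, 10, 0, 0, 1.578, 0]])

```text
time_s: 16.1
tool_pos: [528.8, 101.7, 91.4]
eef_rot: [[-0.034, 0.999, -0.005], [0.999, 0.034, 0.007], [0.007, -0.005, -1.0]]
ft_force: [0.4, -0.4, -0.2]
gripper_width: 42.8
```

```bash
python3 - <<'E'
from h import *
st(); p=np.array(readout.sense()['tool_pos'])
im,d=eyes.grab_frame('side'); W=cloud('side',d); np.save('W_side',W)
cv2.imwrite('pics/l.png',cv2.resize(im[165:265,260:400,::-1],(560,400),interpolation=2))
S=W-p; m=(abs(S[...,0])<50)&(abs(S[...,1])<25)&(W[...,2]>108)&(W[...,2]<150); P=S[m]
for lo in range(-12,60,6):
    q=P[(P[:,2]>=lo)&(P[:,2]<lo+6)]
    if len(q)>2: print(lo,len(q),np.percentile(q[:,0],[0,25,50,75,100]).round(),np.median(q[:,1]).round())
inc(528.5,101.5,52,2)
E
```

```text
t 16.1 pos [528.8 101.7  91.4] F [ 0.4 -0.4 -0.2] w 42.8 q [0.08 0.11 1.56 0.01 1.47 0.05]
30 7 [-26.  -1.  22.  22.  31.] -5.0
36 25 [-33. -25.  22.  23.  36.] -8.0
42 30 [-35. -32. -21.  22.  36.] -7.0
48 33 [-36. -32. -20.  24.  35.] -7.0
54 21 [-35. -26.  19.  22.  34.] -8.0
inc (528.5, 101.5, 52, 2) [-0.6 -0.3 40.1] [-0.004 -0.007 -0.001]
```

View pics/l.png

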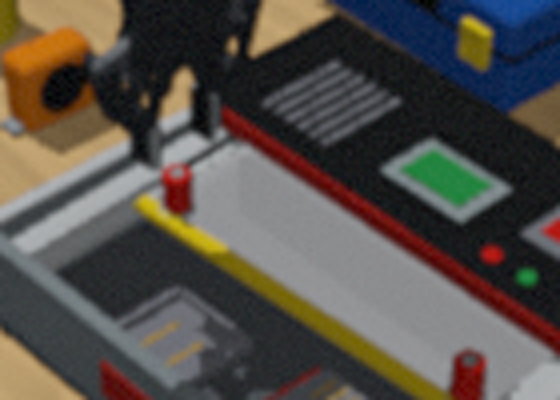

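The fingers straddle the left knob (crop 177,190) with about 10 mm to spare either side. I'll lower and push the left end back slightly.

>>> drive_tool(increments=[[0, 0, 15, 0, 0, 0, 0], [0, 0, 30, 0, 0, 0, 0], [0, 0, 38, 0, 0, 0, 0], [0, 0, 40, 0, 0, 0, 0], [0, 3, 40, 0, 0, 0, 0], [0, 6, 40, 0, 0, 0, 0], [0, 9, 40, 0, 0, 0, 0], [0, 11, 40, 0, 0, 0, 0], [0, 13, 40, 0, 0, 0, 0], [0, 13, 40, 0, 0, 0, 0]])

```text
time_s: 17.15
tool_pos: [540.6, 102.5, 52.4]
eef_rot: [[-0.034, 0.999, -0.008], [0.999, 0.034, 0.007], [0.007, -0.007, -1.0]]
ft_force: [-4.0, 0.5, 3.3]
gripper_width: 42.7
```

```bash
python3 -c "from h import *; st()"; python3 kn.py
```

```text
t 17.15 pos [540.6 102.5  52.4] F [-4.   0.5  3.3] w 42.7 q [0.08 0.17 1.58 0.01 1.4  0.04]
top [('L', np.int64(0), None), ('R', np.int64(47), [551.5, -154.4, 103.3])] edge [-8.470000e-02  5.265712e+02] 454 yrange -181.0 126.0 at100,-157 [518.1 539.9]
side [('L', np.int64(17), [530.5, 94.7, 100.2]), ('R', np.int64(33), [547.1, -160.3, 100.6])] edge [-8.490000e-02  5.268634e+02] 183 yrange -176.0 125.0 at100,-157 [518.4 540.2]
```

>>> drive_tool(increments=[[0, 2, 0, 0, 0, 0, 0], [0, 3.5, 0, 0, 0, 0, 0], [0, 5, 0, 0, 0, 0, 0], [0, 6, 0, 0, 0, 0, 0]])

```text
time_s: 17.65
tool_pos: [545.2, 102.8, 52.3]
eef_rot: [[-0.034, 0.999, -0.01], [0.999, 0.034, 0.007], [0.007, -0.01, -1.0]]
ft_force: [-5.6, -0.3, 3.9]
gripper_width: 42.4
```

>>> drive_tool(increments=[[0, 1.5, 0, 0, 0, 0, 0], [0, 3, 0, 0, 0, 0, 0], [0, 3.5, 0, 0, 0, 0, 0]])

```text
time_s: 17.95
tool_pos: [547.4, 103.1, 52.3]
eef_rot: [[-0.034, 0.999, -0.014], [0.999, 0.034, 0.007], [0.007, -0.013, -1.0]]
ft_force: [-6.4, -1.2, 3.9]
gripper_width: 42.9
```

>>> drive_tool(increments=[[0, -5, 0, 0, 0, 0, 0], [0, -11, 0, 0, 0, 0, 0], [0, -11, -30, 0, 0, 0, 0], [0, -11, -65, 0, 0, -0.1, 0], [25, -25, -70, 0, 0, -0.25, -0.5], [60, -38, -70, 0, 0, -0.4, -1], [95, -50, -70, 0, 0, -0.55, -1], [130, -65, -70, 0, 0, -0.7, -1], [165, -80, -70, 0, 0, -0.85, -1], [200, -92, -70, 0, 0, -1.0, -1], [235, -104, -70, 0, 0, -1.15, -1], [246, -107, -70, 0, 0, -1.3, -1], [246, -107, -60, 0, 0, -1.45, -1], [246, -107, -50, 0, 0, -1.57, -1], [246, -107, -45, 0, 0, -1.57, -1], [246, -107, -45, 0, 0, -1.57, -1]])

```text
time_s: 19.55
tool_pos: [432.0, 344.5, 99.5]
eef_rot: [[-0.999, -0.031, -0.015], [-0.031, 1.0, 0.006], [0.015, 0.007, -1.0]]
ft_force: [-0.4, -0.1, 0.3]
gripper_width: 85.1
```

```bash
python3 - <<'E'
from h import *
st(); inc(431.5,345,-13,92)
im,d=eyes.grab_frame('side'); W=cloud('side',d)
m=(abs(W[...,0]-436)<75)&(abs(W[...,1]-346)<45)&(W[...,2]>35)&(W[...,2]<54)
print(cv2.minAreaRect(W[m][:,:2].astype(np.float32)),np.median(W[m],0),m.sum())
E
python3 kn.py
```

```text
t 19.55 pos [432.  344.5  99.5] F [-0.4 -0.1  0.3] w 85.1 q [ 0.56  0.14  1.51  0.01  1.5  -1.04]
inc (431.5, 345, -13, 92) [ -1.1  -0.2 112.5] [ 0.007 -0.015 -0.004]
((436.93377685546875, 344.2255554199219), (79.49172973632812, 61.908897399902344), 3.6629390716552734) [433.18577282 341.02995285  44.31750069] 340
top [('L', np.int64(41), [536.4, 103.5, 103.1]), ('R', np.int64(46), [552.7, -152.7, 103.3])] edge [-6.260000e-02  5.312595e+02] 622 yrange -180.0 126.0 at100,-157 [525.  541.1]
side [('L', np.int64(25), [533.7, 100.3, 101.3]), ('R', np.int64(33), [549.5, -157.2, 101.1])] edge [-6.400000e-02  5.294842e+02] 326 yrange -177.0 129.0 at100,-157 [523.1 539.5]
```

>>> drive_tool(increments=[[0, 0, 30, 0, -0.015, 0, -1], [0, 0, 60, 0, -0.015, 0, -1], [0, 0, 85, 0, -0.015, 0, -1], [0, 0, 103, 0, -0.015, 0, -1], [0, 0, 112, 0, -0.015, 0, -1], [0, 0, 112.5, 0, -0.015, 0, -1], [0, 0, 112.5, 0, -0.015, 0, 0.2], [0, 0, 112.5, 0, -0.015, 0, 1], [0, 0, 112.5, 0, -0.015, 0, 1], [0, 0, 112.5, 0, -0.015, 0, 1], [0, 0, 112.5, 0, -0.015, 0, 1]], force=40)

```text
time_s: 20.8
tool_pos: [432.9, 346.5, -9.4]
eef_rot: [[-0.999, -0.032, 0.006], [-0.032, 0.999, 0.01], [-0.006, 0.01, -1.0]]
ft_force: [0.3, -1.1, 5.8]
gripper_width: 57.1
```

>>> drive_tool(increments=[[0, 0, -10, 0, 0, 0, 1], [0, 0, -30, 0, 0, 0, 1], [0, 0, -70, 0, 0, 0, 1], [0, 0, -110, 0, 0, 0, 1], [0, -20, -125, 0, 0, 0, 1], [-4, -65, -125, 0, 0, 0, 1], [-8, -110, -125, 0, 0, 0, 1], [-12, -155, -125, 0, 0, 0, 1], [-15, -200, -125, 0, 0, 0, 1], [-19, -245, -125, 0, 0, 0, 1], [-22, -285, -125, 0, 0, 0, 1], [-22, -302, -125, 0, 0, 0, 1], [-22, -302, -115, 0, 0, 0, 1], [-22, -302, -110, 0, 0, 0, 1], [-22, -302, -110, 0, 0, 0, 1]])

```text
time_s: 22.3
tool_pos: [462.3, 45.3, 95.9]
eef_rot: [[-0.999, -0.033, 0.001], [-0.033, 0.999, 0.011], [-0.002, 0.01, -1.0]]
ft_force: [-0.6, 0.0, -4.9]
gripper_width: 57.2
```

```bash
sed -i 's/base=.*/base=p[2]+9/' pk.py; python3 pk.py
```

```text
t 22.3 pos [462.3  45.3  95.9] F [-0.6  0.  -4.9] w 57.2 q [-0.03 -0.06  1.73  0.01  1.47 -1.64]
100 7 x [-29.5   3.1  41.3] y [-28.2 -26.8 -18.5]
106 51 x [-35.5 -21.7  38.2] y [-31.3 -27.9  16.6]
112 63 x [-35.3 -15.4  41.1] y [-32.1 -28.8  23.8]
118 60 x [-36.6 -18.6  42. ] y [-32.2 -28.1  22.3]
124 58 x [-36.4 -26.8  41.6] y [-32.3 -28.1  19.8]
130 81 x [-36.2 -30.2  40. ] y [-34.  -24.5  24.4]
136 52 x [-34.5 -22.7  40.8] y [-43.  -25.1  17.5]
142 75 x [-33.8 -12.6  28. ] y [-42.9  -4.6  29.4]
148 250 x [-32.6 -10.9  28. ] y [-42.4  -0.4  28.2]
154 32 x [-13.1  -5.3  10.7] y [-44.2  26.8  33.9]
```

>>> drive_tool(increments=[[-4.5, 0, 0, 0, 0, 0, 1], [-4.5, 0, 15, 0, 0, 0, 1], [-4.5, 0, 35, 0, 0, 0, 1], [-4.5, 0, 52, 0, 0, 0, 1], [-4.5, 0, 65, 0, 0, 0, 1], [-4.5, 0, 72, 0, 0, 0, 1], [-4.5, 0, 72, 0, 0, 0, 1], [-4.5, 0, 72, 0, 0, 0, 1]])

```text
time_s: 23.2
tool_pos: [468.9, 46.4, 25.9]
eef_rot: [[-0.999, -0.034, 0.005], [-0.034, 0.999, 0.01], [-0.006, 0.01, -1.0]]
ft_force: [0.6, 0.6, -2.9]
gripper_width: 57.3
```

```bash
python3 pk.py | head -9
```

```text
t 23.2 pos [468.9  46.4  25.9] F [ 0.6  0.6 -2.9] w 57.3 q [-0.03  0.01  1.81  0.01  1.32 -1.64]
30 32 x [-64.1 -61.1 -59.2] y [-41.9   4.   41. ]
36 61 x [-63.1 -59.5  39.7] y [-40.2 -27.6  41.8]
42 62 x [-63.7 -58.6  43. ] y [-39.6 -27.3  40.1]
48 76 x [-63.3 -59.3  42.1] y [-41.2 -28.5  36.3]
54 79 x [-62.7 -34.8  40.6] y [-35.5 -23.5  41. ]
60 96 x [-62.7 -32.4  54.2] y [-37.8 -20.3  39.9]
66 118 x [-62.7 -30.7  68.6] y [-44.  -22.1  36.2]
72 181 x [-61.8 -30.   67.3] y [-43.3  -9.8  38.7]
```

>>> drive_tool(increments=[[2, -1, 0, 0, 0, 0, 1], [2, -1, 4, 0, 0, 0, 1], [2, -1, 8, 0, 0, 0, 1], [2, -1, 12, 0, 0, 0, 1], [2, -1, 14, 0, 0, 0, 1], [2, -1, 15, 0, 0, 0, 1], [2, -1, 15, 0, 0, 0, 1]])

```text
time_s: 24.0
tool_pos: [467.1, 45.4, 11.1]
eef_rot: [[-0.999, -0.034, 0.006], [-0.034, 0.999, 0.01], [-0.006, 0.01, -1.0]]
ft_force: [0.5, -0.1, -3.9]
gripper_width: 57.0
```

>>> drive_tool(increments=[[0, 0, 1, 0, 0, 0, 1], [0, 0, 2, 0, 0, 0, 1], [0, 0, 3, 0, 0, 0, 1], [0, 0, 3, 0, 0, 0, 1]])

```text
time_s: 24.4
tool_pos: [467.0, 45.4, 7.9]
eef_rot: [[-0.999, -0.034, 0.006], [-0.034, 0.999, 0.01], [-0.006, 0.01, -1.0]]
ft_force: [-0.2, 0.1, -3.5]
gripper_width: 57.3
```

>>> drive_tool(increments=[[0, 0, 1, 0, 0, 0, 1], [0, 0, 2, 0, 0, 0, 1], [0, 0, 2.5, 0, 0, 0, 1], [0, 0, 2.5, 0, 0, 0, 1]])

```text
time_s: 24.8
tool_pos: [467.2, 45.4, 6.5]
eef_rot: [[-0.999, -0.034, 0.006], [-0.034, 0.999, 0.01], [-0.006, 0.01, -1.0]]
ft_force: [-3.4, 0.6, 6.1]
gripper_width: 57.1
```

Contact at reported 6.5, which is the pocket-floor height (the rim would be at 12.6). Releasing.

>>> drive_tool(increments=[[0, 0, 0, 0, 0, 0, 0.2], [0, 0, 0, 0, 0, 0, -0.4], [0, 0, 0, 0, 0, 0, -1], [0, 0, 0, 0, 0, 0, -1], [0, 0, 0, 0, 0, 0, -1], [0, 0, -15, 0, 0, 0, -1], [0, 0, -50, 0, 0, 0, -1], [0, 0, -90, 0, 0, 0, -1], [0, 0, -90, 0, 0, 0.14, -1], [0, -20, -90, 0, 0, 0.28, -0.5], [0, -40, -90, 0, 0, 0.42, 0], [0, -65, -90, 0, 0, 0.56, 0], [-10, -90, -90, 0, 0, 0.7, 0], [-30, -115, -90, 0, 0, 0.84, 0], [-50, -140, -90, 0, 0, 0.98, 0], [-65, -165, -90, 0, 0, 1.12, 0], [-75, -185, -90, 0, 0, 1.26, 0], [-75, -195, -90, 0, 0, 1.4, 0], [-75, -200, -90, 0, 0, 1.54, 0], [-75, -200, -90, 0, 0, 1.57, 0]])

```text
time_s: 26.8
tool_pos: [548.4, -153.7, 94.8]
eef_rot: [[-0.032, 0.999, 0.006], [0.999, 0.032, 0.01], [0.01, 0.006, -1.0]]
ft_force: [-0.4, -0.6, 0.6]
gripper_width: 42.8
```

```bash
python3 kn.py; cat > pq.py <<'E'
from h import *
st()
u=np.array([np.cos(.034),np.sin(.034)]); v=np.array([-u[1],u[0]])
for c in ('top','side'):
    im,d=eyes.grab_frame(c); save('n_'+c,im); W=cloud(c,d)
    S=np.stack([(W[...,:2]-[472,46])@u,(W[...,:2]-[472,46])@v,W[...,2]],-1)
    m=(abs(S[...,0])<44)&(abs(S[...,1])<38)&(S[...,2]>52)&(S[...,2]<72); P=S[m]
    if len(P)>20:
        A=np.c_[P[:,:2],np.ones(len(P))]; k=np.linalg.lstsq(A,P[:,2],rcond=None)[0]
        print(c,len(P),'x',np.percentile(P[:,0],[2,98]).round(1),'y',np.percentile(P[:,1],[2,98]).round(1),'plane',k.round(3))
inc(550,-155,60,2)
E
python3 pq.py; python3 - <<'E'
import cv2,numpy as np
a=cv2.imread('pics/n_side.png')[180:300,270:400]; b=cv2.imread('pics/n_top.png')[180:300,270:400]
cv2.imwrite('pics/n.png',np.hstack([cv2.resize(a,(400,370),interpolation=2),cv2.resize(b,(400,370),interpolation=2)]))
E
```

```text
top [('L', np.int64(37), [536.3, 103.8, 102.9]), ('R', np.int64(0), None)] edge [-6.930000e-02  5.309795e+02] 473 yrange -149.0 126.0 at100,-157 [524.  541.9]
side [('L', np.int64(28), [533.2, 99.7, 100.0]), ('R', np.int64(32), [548.3, -158.7, 101.0])] edge [-6.490000e-02  5.286228e+02] 300 yrange -177.0 129.0 at100,-157 [522.1 538.8]
t 26.9 pos [ 548.3 -152.7   94.9] F [-0.3  0.9 -0.6] w 42.9 q [-0.38  0.17  1.49  0.01  1.48 -0.42]
top 846 x [-35.   37.7] y [-27.4  27.3] plane [3.0000e-03 4.0000e-03 6.2203e+01]
side 443 x [-36.6  36. ] y [-30.   26.9] plane [-5.000e-03  1.100e-02  6.012e+01]
inc (550, -155, 60, 2) [-3.   1.3 35.1] [ 0.006 -0.01   0.002]
```

Pack is seated: top at z≈62 and level, sides within the pocket. The cover's lead is known from pushing: the left end about 6 to 16 mm ahead is free. Now I pull the left end about 10 mm.

>>> drive_tool(increments=[[45, -1, 0, 0, 0, 0, 0], [95, -2, 0, 0, 0, 0, 0], [145, -2, 10, 0, 0, 0, 0], [195, -3, 20, 0, 0, 0, 0], [240, -3, 30, 0, 0, 0, 0], [255, -3, 43, 0, 0, 0, 0], [255, -6, 43, 0, 0, 0, 0], [255, -11, 43, 0, 0, 0, 0], [255, -15, 43, 0, 0, 0, 0], [255, -19, 43, 0, 0, 0, 0], [255, -22, 43, 0, 0, 0, 0], [255, -25, 43, 0, 0, 0, 0], [255, -26, 43, 0, 0, 0, 0]])

```text
time_s: 28.3
tool_pos: [513.8, 101.5, 55.1]
eef_rot: [[-0.036, 0.999, 0.008], [0.999, 0.036, 0.01], [0.01, 0.009, -1.0]]
ft_force: [3.7, -0.9, 0.3]
gripper_width: 42.9
```

```bash
python3 -c "from h import *; st()"; python3 kn.py
```

```text
t 28.3 pos [513.8 101.5  55.1] F [ 3.7 -0.9  0.3] w 42.9 q [0.08 0.1  1.65 0.01 1.38 0.04]
top [('L', np.int64(0), None), ('R', np.int64(51), [549.8, -155.8, 103.3])] edge [-1.124000e-01  5.210173e+02] 367 yrange -184.0 50.0 at100,-157 [509.8 538.7]
side [('L', np.int64(32), [521.6, 96.3, 100.9]), ('R', np.int64(40), [546.6, -160.6, 100.4])] edge [-1.133000e-01  5.216692e+02] 123 yrange -178.0 111.0 at100,-157 [510.3 539.5]
```

>>> drive_tool(increments=[[0, -2, 2, 0, 0, 0, 0], [0, -4, 3, 0, 0, 0, 0], [0, -5, 3, 0, 0, 0, 0]])

```text
time_s: 28.7
tool_pos: [511.8, 101.8, 54.3]
eef_rot: [[-0.037, 0.999, 0.015], [0.999, 0.036, 0.011], [0.01, 0.016, -1.0]]
ft_force: [6.9, 1.0, 4.7]
gripper_width: 42.7
```

>>> drive_tool(increments=[[0, 8, -2, 0, 0, 0, 0], [-45, 12, -3, 0, 0, 0, 0], [-95, 20, -3, 0, 0, 0, 0], [-145, 24, -3, 0, 0, 0, 0], [-195, 25, -3, 0, 0, 0, 0], [-240, 25, -2, 0, 0, 0, 0], [-259, 25, 0, 0, 0, 0, 0], [-259, 20, 0, 0, 0, 0, 0], [-259, 16, 0, 0, 0, 0, 0], [-259, 12, 0, 0, 0, 0, 0], [-259, 8, 0, 0, 0, 0, 0], [-259, 5, 0, 0, 0, 0, 0], [-259, 3, 0, 0, 0, 0, 0]])

```text
time_s: 30.0
tool_pos: [524.1, -156.1, 51.9]
eef_rot: [[-0.038, 0.999, 0.016], [0.999, 0.038, 0.011], [0.01, 0.016, -1.0]]
ft_force: [2.3, -0.8, -1.4]
gripper_width: 42.6
```

```bash
python3 -c "from h import *; st()"; python3 kn.py
```

```text
t 30.0 pos [ 524.1 -156.1   51.9] F [ 2.3 -0.8 -1.4] w 42.6 q [-0.4   0.15  1.6   0.02  1.38 -0.44]
top [('L', np.int64(38), [517.7, 103.9, 102.8]), ('R', np.int64(0), None)] edge [-6.890000e-02  5.116401e+02] 433 yrange -142.0 126.0 at100,-157 [504.7 522.5]
side [('L', np.int64(30), [515.0, 99.2, 100.3]), ('R', np.int64(43), [531.7, -157.3, 100.0])] edge [-5.920000e-02  5.087757e+02] 210 yrange -178.0 127.0 at100,-157 [502.9 518.1]
```

>>> drive_tool(increments=[[0, -3, 0, 0, 0, 0, 0], [0, -5, 0, 0, 0, 0, 0], [0, -6, 0, 0, 0, 0, 0], [0, -6, 0, 0, 0, 0, 0]])

```text
time_s: 30.5
tool_pos: [518.0, -156.9, 52.1]
eef_rot: [[-0.037, 0.999, 0.016], [0.999, 0.037, 0.01], [0.01, 0.016, -1.0]]
ft_force: [2.3, 0.7, 0.1]
gripper_width: 42.5
```

>>> drive_tool(increments=[[0, -3, 0, 0, 0, 0, 0], [0, -4, 0, 0, 0, 0, 0], [0, -4, 0, 0, 0, 0, 0]])

```text
time_s: 30.8
tool_pos: [514.9, -157.0, 52.1]
eef_rot: [[-0.037, 0.999, 0.018], [0.999, 0.037, 0.01], [0.01, 0.018, -1.0]]
ft_force: [6.3, 0.9, -3.4]
gripper_width: 42.7
```

```bash
python3 kn.py
```

```text
top [('L', np.int64(38), [516.2, 105.0, 103.2]), ('R', np.int64(0), None)] edge [-3.880000e-02  5.069357e+02] 426 yrange -141.0 128.0 at100,-157 [503.1 513. ]
side [('L', np.int64(28), [512.9, 101.1, 100.2]), ('R', np.int64(38), [522.7, -157.4, 100.3])] edge [-3.030000e-02  5.041529e+02] 219 yrange -178.0 125.0 at100,-157 [501.1 508.9]
```

>>> drive_tool(increments=[[0, 7, 0, 0, 0, 0, 0], [45, 9, -3, 0, 0, 0, 0], [95, 9, -3, 0, 0, 0, 0], [145, 9, -3, 0, 0, 0, 0], [195, 9, -3, 0, 0, 0, 0], [240, 9, -2, 0, 0, 0, 0], [260, 7, 0, 0, 0, 0, 0], [260, 2, 0, 0, 0, 0, 0], [260, -3, 0, 0, 0, 0, 0], [260, -8, 0, 0, 0, 0, 0], [260, -12, 0, 0, 0, 0, 0], [260, -16, 0, 0, 0, 0, 0], [260, -18, 0, 0, 0, 0, 0], [260, -18, 0, 0, 0, 0, 0]])

```text
time_s: 32.3
tool_pos: [487.0, 101.7, 54.5]
eef_rot: [[-0.036, 0.999, 0.018], [0.999, 0.036, 0.01], [0.01, 0.018, -1.0]]
ft_force: [0.9, 0.4, -0.5]
gripper_width: 42.6
```

```bash
python3 kn.py
```

```text
top [('L', np.int64(0), None), ('R', np.int64(46), [520.3, -156.0, 103.7])] edge [-1.021000e-01  4.925037e+02] 351 yrange -183.0 50.0 at100,-157 [482.3 508.5]
side [('L', np.int64(32), [494.5, 96.4, 100.3]), ('R', np.int64(34), [516.7, -161.9, 100.6])] edge [-9.360000e-02  4.932053e+02] 121 yrange -180.0 115.0 at100,-157 [483.8 507.9]
```

>>> drive_tool(increments=[[0, -3, 0, 0, 0, 0, 0], [0, -5, 0, 0, 0, 0, 0], [0, -5, 0, 0, 0, 0, 0]])

```text
time_s: 32.7
tool_pos: [482.1, 101.8, 54.5]
eef_rot: [[-0.037, 0.999, 0.018], [0.999, 0.037, 0.01], [0.01, 0.018, -1.0]]
ft_force: [2.1, -0.4, -0.4]
gripper_width: 42.4
```

>>> drive_tool(increments=[[0, 7, 0, 0, 0, 0, 0], [-45, 12, -3, 0, 0, 0, 0], [-95, 18, -3, 0, 0, 0, 0], [-145, 22, -3, 0, 0, 0, 0], [-195, 24, -3, 0, 0, 0, 0], [-240, 24, -1, 0, 0, 0, 0], [-260, 22, 0, 0, 0, 0, 0], [-260, 17, 0, 0, 0, 0, 0], [-260, 12, 0, 0, 0, 0, 0], [-260, 8, 0, 0, 0, 0, 0], [-260, 4, 0, 0, 0, 0, 0], [-260, 1, 0, 0, 0, 0, 0], [-260, -1, 0, 0, 0, 0, 0], [-260, -1, 0, 0, 0, 0, 0]])

```text
time_s: 34.1
tool_pos: [490.3, -157.6, 52.1]
eef_rot: [[-0.037, 0.999, 0.017], [0.999, 0.037, 0.01], [0.01, 0.018, -1.0]]
ft_force: [-0.1, -0.1, -0.1]
gripper_width: 42.9
```

```bash
python3 kn.py
```

```text
top [('L', np.int64(39), [487.8, 102.6, 102.5]), ('R', np.int64(0), None)] edge [-5.190000e-02  4.800254e+02] 418 yrange -139.0 126.0 at100,-157 [474.8 488.2]
side [('L', np.int64(25), [483.5, 98.3, 100.3]), ('R', np.int64(44), [497.6, -160.0, 101.0])] edge [-5.050000e-02  4.770599e+02] 222 yrange -181.0 128.0 at100,-157 [472. 485.]
```

>>> drive_tool(increments=[[0, 6, 0, 0, 0, 0, 0], [45, 7, -3, 0, 0, 0, 0], [95, 6, -3, 0, 0, 0, 0], [145, 6, -3, 0, 0, 0, 0], [195, 6, -3, 0, 0, 0, 0], [240, 6, -1, 0, 0, 0, 0], [260, 3, 0, 0, 0, 0, 0], [260, -2, 0, 0, 0, 0, 0], [260, -7, 0, 0, 0, 0, 0], [260, -12, 0, 0, 0, 0, 0], [260, -16, 0, 0, 0, 0, 0], [260, -19, 0, 0, 0, 0, 0], [260, -22, 0, 0, 0, 0, 0], [260, -22, 0, 0, 0, 0, 0]])

```text
time_s: 35.6
tool_pos: [458.8, 100.7, 54.6]
eef_rot: [[-0.036, 0.999, 0.018], [0.999, 0.036, 0.01], [0.01, 0.018, -1.0]]
ft_force: [2.7, -0.6, 1.0]
gripper_width: 42.5
```

```bash
python3 kn.py
```

```text
top [('L', np.int64(0), None), ('R', np.int64(46), [495.4, -159.4, 103.3])] edge [-1.072000e-01  4.661196e+02] 439 yrange -184.0 46.0 at100,-157 [455.4 482.9]
side [('L', np.int64(28), [466.2, 94.3, 100.7]), ('R', np.int64(34), [492.2, -164.6, 100.9])] edge [-1.093000e-01  4.659672e+02] 124 yrange -182.0 114.0 at100,-157 [455.  483.1]
```

>>> drive_tool(increments=[[0, 7, 0, 0, 0, 0, 0], [-45, 12, -3, 0, 0, 0, 0], [-95, 18, -3, 0, 0, 0, 0], [-145, 22, -3, 0, 0, 0, 0], [-195, 24, -3, 0, 0, 0, 0], [-240, 24, -1, 0, 0, 0, 0], [-261, 22, 0, 0, 0, 0, 0], [-261, 17, 0, 0, 0, 0, 0], [-261, 12, 0, 0, 0, 0, 0], [-261, 8, 0, 0, 0, 0, 0], [-261, 4, 0, 0, 0, 0, 0], [-261, 1, 0, 0, 0, 0, 0], [-261, -2, 0, 0, 0, 0, 0], [-261, -2, 0, 0, 0, 0, 0]])

```text
time_s: 37.1
tool_pos: [465.8, -159.6, 52.1]
eef_rot: [[-0.037, 0.999, 0.017], [0.999, 0.037, 0.01], [0.01, 0.017, -1.0]]
ft_force: [1.0, -0.1, -0.2]
gripper_width: 42.6
```

```bash
python3 kn.py
```

```text
top [('L', np.int64(37), [463.8, 100.2, 103.1]), ('R', np.int64(0), None)] edge [-4.620000e-02  4.563472e+02] 477 yrange -141.0 123.0 at100,-157 [451.7 463.6]
side [('L', np.int64(28), [461.5, 96.4, 100.4]), ('R', np.int64(46), [473.0, -161.5, 100.8])] edge [-4.240000e-02  4.536483e+02] 260 yrange -184.0 128.0 at100,-157 [449.4 460.3]
```

>>> drive_tool(increments=[[0, 6, 0, 0, 0, 0, 0], [45, 7, -3, 0, 0, 0, 0], [95, 7, -3, 0, 0, 0, 0], [145, 7, -3, 0, 0, 0, 0], [195, 7, -3, 0, 0, 0, 0], [240, 7, -1, 0, 0, 0, 0], [260, 4, 0, 0, 0, 0, 0], [260, -1, 0, 0, 0, 0, 0], [260, -6, 0, 0, 0, 0, 0], [260, -11, 0, 0, 0, 0, 0], [260, -15, 0, 0, 0, 0, 0], [260, -18, 0, 0, 0, 0, 0], [260, -21, 0, 0, 0, 0, 0], [260, -21, 0, 0, 0, 0, 0]])

```text
time_s: 38.6
tool_pos: [435.3, 98.8, 54.7]
eef_rot: [[-0.036, 0.999, 0.017], [0.999, 0.036, 0.01], [0.01, 0.017, -1.0]]
ft_force: [1.7, 0.7, 1.1]
gripper_width: 42.8
```

```bash
python3 kn.py
```

```text
top [('L', np.int64(0), None), ('R', np.int64(49), [470.9, -161.0, 102.6])] edge [-9.830000e-02  4.430615e+02] 453 yrange -185.0 44.0 at100,-157 [433.2 458.5]
side [('L', np.int64(33), [443.7, 92.6, 100.4]), ('R', np.int64(41), [467.9, -165.9, 100.8])] edge [-1.075000e-01  4.427142e+02] 111 yrange -183.0 116.0 at100,-157 [432.  459.6]
```

>>> drive_tool(increments=[[0, 7, 0, 0, 0, 0, 0], [-45, 12, -3, 0, 0, 0, 0], [-95, 18, -3, 0, 0, 0, 0], [-145, 21, -3, 0, 0, 0, 0], [-195, 23, -3, 0, 0, 0, 0], [-240, 23, -1, 0, 0, 0, 0], [-261, 21, 0, 0, 0, 0, 0], [-261, 16, 0, 0, 0, 0, 0], [-261, 11, 0, 0, 0, 0, 0], [-261, 7, 0, 0, 0, 0, 0], [-261, 3, 0, 0, 0, 0, 0], [-261, 0, 0, 0, 0, 0, 0], [-261, -3, 0, 0, 0, 0, 0], [-261, -3, 0, 0, 0, 0, 0]])

```text
time_s: 40.1
tool_pos: [441.4, -161.5, 52.2]
eef_rot: [[-0.037, 0.999, 0.016], [0.999, 0.037, 0.01], [0.009, 0.017, -1.0]]
ft_force: [0.8, -0.6, -0.3]
gripper_width: 42.6
```

```bash
cat >> kn.py <<'E'
    m=(Z>74)&(Z<88)&(X>385)&(X<450)&(Y>-215)&(Y<170); 
    ys=[];xs=[]
    for y0 in range(-200,160,10):
        q=m&(abs(Y-y0)<5)&~yel
        if q.sum()>2: ys.append(y0); xs.append(np.percentile(X[q],5))
E
python3 kn.py
```

```text
top [('L', np.int64(38), [442.0, 98.5, 102.8]), ('R', np.int64(0), None)] edge [-3.890000e-02  4.329972e+02] 500 yrange -115.0 121.0 at100,-157 [429.1 439.1]
side [('L', np.int64(24), [437.1, 93.8, 100.1]), ('R', np.int64(46), [449.8, -162.9, 100.7])] edge [-2.94000e-02  4.32287e+02] 185 yrange -183.0 126.0 at100,-157 [429.4 436.9]
```

>>> drive_tool(increments=[[0, 6, 0, 0, 0, 0, 0], [45, 8, -3, 0, 0, 0, 0], [95, 8, -3, 0, 0, 0, 0], [145, 8, -3, 0, 0, 0, 0], [195, 8, -3, 0, 0, 0, 0], [240, 8, -1, 0, 0, 0, 0], [260, 6, 0, 0, 0, 0, 0], [260, 2, 0, 0, 0, 0, 0], [260, -1, 0, 0, 0, 0, 0], [260, -3, 0, 0, 0, 0, 0], [260, -5, 0, 0, 0, 0, 0], [260, -6, 0, 0, 0, 0, 0], [260, -6, 0, 0, 0, 0, 0]])

```text
time_s: 41.5
tool_pos: [426.7, 97.1, 54.8]
eef_rot: [[-0.035, 0.999, 0.018], [0.999, 0.035, 0.01], [0.009, 0.018, -1.0]]
ft_force: [4.0, -0.7, -2.6]
gripper_width: 42.9
```

```bash
python3 kn.py
```

```text
top [('L', np.int64(0), None), ('R', np.int64(45), [450.3, -159.3, 103.3])] edge [-4.640000e-02  4.298752e+02] 436 yrange -185.0 41.0 at100,-157 [425.2 437.2]
side [('L', np.int64(29), [434.5, 94.3, 101.0]), ('R', np.int64(35), [446.4, -165.3, 100.9])] edge [-5.000000e-02  4.320466e+02] 67 yrange -184.0 116.0 at100,-157 [427.  439.9]
```

L is about 437 now. I'll press on gently until it stops.

>>> drive_tool(increments=[[0, -1.5, 0, 0, 0, 0, 0], [0, -2, 0, 0, 0, 0, 0], [0, -2, 0, 0, 0, 0, 0]])

```text
time_s: 41.9
tool_pos: [426.5, 97.1, 54.8]
eef_rot: [[-0.036, 0.999, 0.022], [0.999, 0.035, 0.01], [0.009, 0.022, -1.0]]
ft_force: [9.3, 0.4, -6.0]
gripper_width: 42.7
```

Left end is home: it stopped at 426.5 with the force rising to 9 N, where expected. Now the right end.

>>> drive_tool(increments=[[0, 8, 0, 0, 0, 0, 0], [-45, 10, -3, 0, 0, 0, 0], [-95, 11, -3, 0, 0, 0, 0], [-145, 12, -3, 0, 0, 0, 0], [-195, 12, -3, 0, 0, 0, 0], [-240, 11, -1, 0, 0, 0, 0], [-259, 9, 0, 0, 0, 0, 0], [-259, 5, 0, 0, 0, 0, 0], [-259, 3, 0, 0, 0, 0, 0], [-259, 1, 0, 0, 0, 0, 0], [-259, 0, 0, 0, 0, 0, 0], [-259, -1, 0, 0, 0, 0, 0], [-259, -1, 0, 0, 0, 0, 0]])

```text
time_s: 43.2
tool_pos: [435.3, -160.9, 52.4]
eef_rot: [[-0.037, 0.999, 0.023], [0.999, 0.037, 0.01], [0.009, 0.023, -1.0]]
ft_force: [4.2, 0.1, -3.2]
gripper_width: 42.5
```

```bash
python3 kn.py
```

```text
top [('L', np.int64(36), [435.8, 98.5, 102.9]), ('R', np.int64(0), None)] edge [-3.98000e-02  4.27986e+02] 397 yrange -116.0 121.0 at100,-157 [424.  434.2]
side [('L', np.int64(29), [433.0, 94.1, 100.2]), ('R', np.int64(42), [443.5, -163.6, 101.3])] edge [-3.390000e-02  4.297162e+02] 94 yrange -184.0 125.0 at100,-157 [426.3 435. ]
```

>>> drive_tool(increments=[[0, -1, 0, 0, 0, 0, 0], [0, -2, 0, 0, 0, 0, 0], [0, -2, 0, 0, 0, 0, 0]])

```text
time_s: 43.6
tool_pos: [435.2, -161.1, 52.4]
eef_rot: [[-0.037, 0.999, 0.027], [0.999, 0.036, 0.01], [0.009, 0.028, -1.0]]
ft_force: [9.8, -0.1, -6.0]
gripper_width: 42.4
```

>>> drive_tool(increments=[[0, 8, 0, 0, 0, 0, 0], [45, 8, -3, 0, 0, 0, 0], [95, 7, -3, 0, 0, 0, 0], [145, 6, -3, 0, 0, 0, 0], [195, 6, -3, 0, 0, 0, 0], [240, 6, -1, 0, 0, 0, 0], [259, 5, 0, 0, 0, 0, 0], [259, 3, 0, 0, 0, 0, 0], [259, 1.5, 0, 0, 0, 0, 0], [259, 0, 0, 0, 0, 0, 0], [259, -0.5, 0, 0, 0, 0, 0], [259, -0.5, 0, 0, 0, 0, 0]])

```text
time_s: 44.8
tool_pos: [426.9, 96.4, 55.1]
eef_rot: [[-0.034, 0.999, 0.031], [0.999, 0.034, 0.01], [0.009, 0.031, -0.999]]
ft_force: [5.9, -0.7, -3.9]
gripper_width: 42.7
```

```bash
python3 kn.py
```

```text
top [('L', np.int64(0), None), ('R', np.int64(47), [445.2, -158.3, 103.4])] edge [-3.190000e-02  4.281366e+02] 399 yrange -184.0 39.0 at100,-157 [424.9 433.2]
side [('L', np.int64(26), [434.5, 95.0, 101.1]), ('R', np.int64(35), [441.2, -164.2, 101.0])] edge [-3.800000e-02  4.307156e+02] 61 yrange -185.0 114.0 at100,-157 [426.9 436.7]
```

>>> drive_tool(increments=[[0, 5, 0, 0, 0, 0, 0], [0, 10, 0, 0, 0, 0, 0], [0, 10, -30, 0, 0, 0, 0], [0, 10, -75, 0, 0, 0, 0], [30, 0, -120, 0, 0, 0, 0], [70, -20, -150, 0, 0, 0, 0], [115, -40, -170, 0, 0, 0, 0], [160, -60, -170, 0, 0, 0, 0], [200, -80, -170, 0, 0, 0, 0], [200, -80, -170, 0, 0, 0, 0]])

```text
time_s: 45.9
tool_pos: [332.3, 295.6, 224.8]
eef_rot: [[-0.041, 0.999, 0.029], [0.999, 0.041, 0.012], [0.011, 0.029, -1.0]]
ft_force: [-0.1, -0.7, -0.3]
gripper_width: 42.6
```

```bash
python3 kn.py; python3 - <<'E'
from h import *
st(); ims=[]
for c,(r0,r1,c0,c1) in (('side',(170,310,250,420)),('top',(170,310,250,420))):
    im,d=eyes.grab_frame(c); save('z_'+c,im); ims.append(cv2.resize(im[r0:r1,c0:c1,::-1],(400,330),interpolation=2))
cv2.imwrite('pics/z.png',np.hstack(ims))
E
```

```text
top [('L', np.int64(38), [436.2, 98.4, 103.6]), ('R', np.int64(46), [444.5, -158.5, 103.7])] edge [-3.630000e-02  4.277722e+02] 491 yrange -183.0 121.0 at100,-157 [424.1 433.5]
side [('L', np.int64(21), [434.1, 94.8, 101.3]), ('R', np.int64(33), [441.9, -163.3, 101.6])] edge [-3.620000e-02  4.299002e+02] 164 yrange -185.0 123.0 at100,-157 [426.3 435.6]
t 46.0 pos [334.4 292.4 224.2] F [ 0.9 -0.3 -0.8] w 43.0 q [ 0.6  -0.18  1.58 -0.01  1.71  0.56]
```

View pics/z.png

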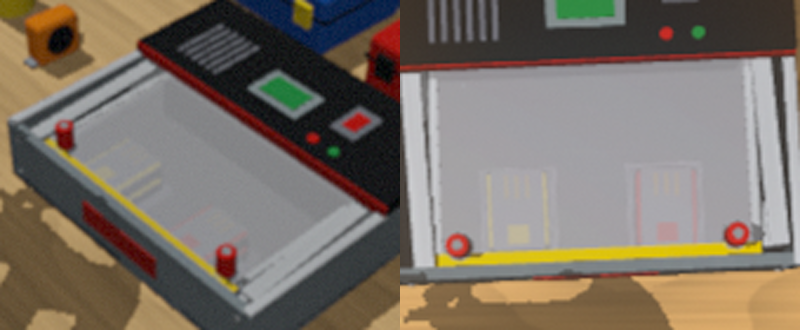

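The cover's yellow edge lies against the front wall at both ends (right view, 440,260 to 760,247), with the yellow pack and the red spare in their cradles underneath. Handing in.

```bash
python3 -c "from plant import workorder; print(workorder.finish_job())"
```

```text
the job is handed in; nothing more can be done
None
```

The yellow battery pack is in the free left cradle and the cover is shut against the front wall at both ends. I handed the job in at about 46 s. The pack did touch the cover's pane once along the way, so the pane may be marked.

**What went wrong on the way**
- **Height reading:** the fingertips sat about 29 mm higher than the reported tool position. My first grasp therefore closed above the pack. It moved nothing, and I corrected for the offset.
- **Contact with the pane:** on the first lowering, the pack's rear caught the pane's front edge because I had misjudged where the edge was. It pressed with about 8 N, tilted the pack in the grip and pushed the cover's left end back about 3 mm. I could not inspect the pane for a scratch.
- **Recovery:** I set the pack down flat on the table and eased the left end of the cover back about 7 mm more by its knob. I then regrasped the pack and lowered it into the cradle until it touched the pocket floor.

**Closing the cover:** I worked it shut by the two knobs in turn. The highest force I read was about 10 N, when each end met the wall.

**Last checks**
- **Pack:** it is level, with its top at about 62 mm as expected, and it lies within the pocket.
- **Cover:** both ends stopped within about 0.3 mm of where the wall should be. The front edge's slope is 0.036 against 0.034 for the wall.
- **Cameras:** the two cameras disagree by 2 to 5 mm on absolute knob positions, but agree on the edge slope.
- **Other objects:** I did not measure their positions again at the end.

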